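Turn the drying carousel, take out the glued jar and clamp its lid

ROBOT

A 6-joint arm with a two-finger parallel gripper is mounted at the origin on the work surface. World frame = base frame: x ahead of the robot, y to its left, z up, the work surface at z = 0. Lengths are in mm, angles in rad, forces in N, time in s.
With the tool pointing down it reaches from about 350 to 875 mm from the base axis. Payload 4.2 kg.
Tool frame: the origin (TCP) lies on the mounting face of the last link; the fingertips stand 173 mm ahead of it and the grasp point (between the pads) lies 155 mm ahead of it; z points along the fingers, y is the line along which they close (so a half turn about z gives the same grasp; the last joint's range is limited). The gripper opens to 85 mm and grips with 20 to 120 N. Pads are 22 mm wide; open, the fingers measure 114 mm over their backs; the gripper's body (76 mm by 85 mm) begins 54 mm behind the grasp point. The pads swing forward as they close: fully open they stand 13 mm farther back than shut.
Start: joints at [1.484, 0.385, 0.008, 0, -1.194, -0.259], TCP at [211.811, 587.993, 404.712] pointing down, gripper open.
Joint ranges: [-3.14, 3.14], [-1.21, 2.06], [-1.07, 1.41], [-3.16, 2.05], [-2.99, -0.16], [-3.1, 3.1]. Speed limits (rad/s): [2.79, 2.79, 3.14, 3.14, 3.14, 3.14].

INTERFACE

Orientations are given as a unit quaternion [x, y, z, w].
In Python, from bench import arm gives the robot as it stands.
- The arm moves only by the tool carry_out, never from a script. Its argument "rows" is a list of rows, each a list of 7 numbers: the shift along the tool's x, y, z as a fraction of full scale, then the turn, a rotation vector about the tool's x, y, z as a fraction of full scale, then the opening, from -1 (shut) to 1 (fully open). A call has 1 to 12 rows; each row is the pose to reach, as a shift and turn from the pose commanded when the call began, along the tool's axes at that moment, turning the shorter way round; what a row does not reach only later rows make up. Full scale, the value 1, is 20 cm for a shift and pi rad for a turn. A row lasts 1/8 s, in which the tool goes at most 62.5 mm and 10.7 degrees, less where a joint would pass 70% of its speed; a pose out of reach is approached as far as the arm can. A call with a number of a shift or a turn outside -1 to 1 is refused whole. A call with a gripper value outside its range is refused whole. The fingers move at their own pace and stop on an object; the grip force is fixed at half the most. Time passes only in rows, so rows that repeat a pose let the fingers close. It gives the time, the measured TCP pose, the force, the opening and the grip force at its end, in the units of the state.
- arm.read_state(): the state, without advancing time (a new reading comes with each control period).
- arm.get_image(name): name is "side" or "top"; returns (picture, depth): 420x560x3 uint8, red, green, blue; 420x560 float32, mm along the optical axis (not along the pixel's ray), 0 where there is no reading.
- arm.calibration(name): a dict with "mtx" (3x3 intrinsics, pixels), "k1" (the pictures are not rectified: a ray, as slopes to the right and down, at radius r is drawn at 1 + k1 r^2 times it, then the intrinsics apply), "cam_to_world" (4x4, takes a point from camera to world coordinates). Camera axes: x right, y up, looking along -z (the intrinsics and any distortion apply to the point x, -y, -z); pixel columns grow to the right and rows downward; lengths in mm; the calibration is good to about 2 mm. A picture is of the moment at which its call begins. calibration takes no time and is no camera call.
- arm.job_done(): hands the job in; it is judged then, once.
The state is a dict: "clock": time; "joints": joint angles; "joint_vel": joint speeds; "joint_efforts": joint torques, N m; "position": TCP position; "ee_rot": TCP orientation; "contact_force": force on the tool from outside, world axes, zero at the start; "wrist_torque": the same for the moment, N m; "gripper_width": finger opening in mm; "grasp_force": force on a finger pad.
Only numpy, scipy, OpenCV 4.12 (cv2) and the standard library are available. Lean on these libraries where they do the work, as an engineer would, in place of code of your own. Each camera call takes 0.05 s, during which the arm holds its last target. There are 200 camera calls.

TASK

The lid of the straight-sided round jar on the drying carousel has just been glued and must be clamped. Push the carousel round by its pins until that jar faces the hood's opening, take the jar out and stand it upright on the middle of the cork pad, let go of it, then push the hold-down arm down until its foot bears firmly, not brutally, on the lid, and leave it there. Leave the other three pieces standing on the carousel and the things on the table where they are.

Things in the scene. Friction and masses are not known exactly. Their poses are not given: they have to be found in the camera images.
- stand: Fixed stand of the drying carousel; origin on the table at the carousel's vertical axis, -x points out through the middle of the hood's opening, roughly to the robot. A spindle 18 mm thick carries a clear dust hood: a curved wall of radius 132 mm from z 42 to 200 mm, open over 50 degrees either side of -x (opening 200 mm wide), and a flat clear roof (see roof_edge).
- spindle_top (a point): Top of the spindle on the carousel's axis, z 216 mm. Four upright wooden turning pins stand on the disc below, outside the hood, 192 mm from this axis, at 45, 135, 225 and 315 degrees from the disc's x axis, between the bays: 16 mm thick, 60 mm long, tops at z 90 mm. The hood's wall leaves 50 mm beside them; a gripper leaning outward clears it best.
- roof_edge (a point): Middle of the front edge of the clear roof, 85 mm to -x of the stand's axis at z 200 mm (its underside; 4 mm thick). The roof is a disc of radius 125 mm that lies to +x of this point, so its edge passes above the middle of the front bay: no room there for a gripper that points straight down; come in from -x, tilted about 40 degrees.
- disc (a point): Middle of the top (z 30 mm) of the round wooden carousel disc, radius 207 mm; its x axis turns with the disc. The disc turns by more than a full turn either way for a few newtons at a pin; friction stops it where it is left. Four bays lie along its -x, -y, +x and +y axes, parted by radial ridges 6 mm high, 6 mm wide, 30 to 150 mm from the axis; one piece stands in each, about 85 mm from the axis.
- jar_center (a point): Centre (half-way up) of the jar to take: white ceramic cylinder, diameter 58 mm, with a flat wooden lid of diameter 62 mm, 14 mm thick (one piece with it), 110 mm high in all, about 0.3 kg, loose, z up. The only straight-sided round piece on the carousel. It starts away from the opening; it faces it when within 30 mm of the opening's centre line.
- jar_top (a point): Middle of the top face of that jar's lid, 55 mm above jar_center.
- pad (a point): Middle of the top (z 12 mm) of the round cork pad, diameter 80 mm, on the gluing station: a fixed wooden plate 130 mm wide, 8 mm thick, from 65 mm in front (-x) to 245 mm behind (+x) of the pad. +x points to the hold-down arm's post, two cheeks 40 by 10 mm up to z 170 mm, 190 mm behind the pad.
- holder (a joint): Hold-down arm of the gluing station, hinged at its far end: angle above level in rad, range -0.3 to 1.0; 0 is level, about where the foot meets the lid of a jar on the pad. Friction holds it where it is left; about 3 N down on its tab moves it.
- holder_hinge (a point): Hinge axis of the hold-down arm (horizontal, across the station), 190 mm behind the pad at z 150 mm. The arm is a bar 30 mm wide, 16 mm thick, from 10 mm behind the hinge to 225 mm in front of it, over the pad, centred on the hinge height when level.
- press_tab (a point): Middle of the upper face of the rubber-faced tab (35 mm along the arm, 50 mm across) at the arm's free end, 222 mm from the hinge: push here, from above. Its x axis lies along the arm towards the hinge, z out of the tab.
- foot: The arm's black foot; origin in the middle of its lower face (28 mm across, 20 mm high, swivels slightly), 190 mm from the hinge; lies over the pad's centre when the arm is level. A good press is 5 to 25 N on the lid; 60 N would harm the jar.
- jar: The jar to be taken as a whole; origin at the centre of its underside.
- caddy: White square jar with a square wooden lid, 56 by 56 by 110 mm, on the carousel. Stays there.
- vase: White bulging vase with a narrow neck, 60 mm wide, 125 mm high, on the carousel. Stays there.
- cone_jar: White jar tapering upward, with a knobbed wooden lid, 62 mm wide at the foot, 120 mm high, on the carousel. Stays there.
- wine_bottle: Dark bottle, 74 mm across, 280 mm high. Its origin is at the centre of its underside. A bystander.
- pebble_jar: Closed jar, 84 mm across, 130 mm high. Its origin is at the centre of its underside. A bystander.
- stick_cup: White cup of wooden sticks, 76 mm across, 170 mm high with the sticks. Its origin is at the centre of its underside. A bystander.
- pigment: Small amber bottle, 38 mm across, 75 mm high. Its origin is at the centre of its underside. A bystander.
Mind the look-alikes: they are no part of the job. What is shaped like the caddy but green is not meant.

How it is judged (in metres and radians):
On the way, in this order (a step that is already met when the one before it is completed fails the run):
1. the round jar, standing on the carousel, faces the hood's opening and is not held by the gripper (x of jar in the frame of stand between -0.12 and -0.065 m and y of jar in the frame of stand between -0.03 and 0.03 m and height (world z) of jar below 0.036 m and angle between jar's own z axis and vertical below 0.1 rad and contact force between the fingers and jar below 0.2 N), for 0.2 s.
2. the jar stands upright on the middle of the cork pad, let go (horizontal distance between jar_center and pad below 0.013 m and z of jar_center in the frame of pad below 0.058 m and angle between jar_center's own z axis and vertical below 0.05 rad and contact force between the fingers and jar below 0.2 N), for 0.2 s.
3. the foot of the hold-down arm is pressed on the lid with more than 3 N (horizontal distance between jar_center and pad below 0.013 m and z of jar_center in the frame of pad below 0.058 m and angle between jar_center's own z axis and vertical below 0.05 rad and contact force between foot and jar above 3 N), for 0.15 s.
At the end, for the whole second after the job is handed in: The jar stands upright (within 0.05 rad) on the cork pad, within 13 mm of its middle and at rest; the hold-down arm's foot rests on the lid (gap under 3 mm, within 20 mm of the lid's middle); the square jar, the vase and the tapering jar still stand upright on the carousel under the hood (horizontal distance between jar_center and pad below 0.013 m and z of jar_center in the frame of pad below 0.058 m and angle between jar_center's own z axis and vertical below 0.05 rad and z of foot in the frame of jar_top below 0.003 m and horizontal distance between foot and jar_top below 0.02 m and linear speed of jar below 0.02 m/s and horizontal distance between each of caddy, vase, cone_jar and stand below 0.12 m and angle between each of caddy, vase, cone_jar's own z axis and vertical below 0.12 rad and height (world z) of each of caddy, vase, cone_jar above 0.025 m); the robot touches nothing.
It fails at once if the foot presses on the jar with more than 60 N (contact force between foot and jar above 60 N).
It fails at once if the jar is tipped over (angle between jar's own z axis and vertical above 0.6 rad).
It fails at once if another piece on the carousel is tipped over (angle between any of caddy, vase, cone_jar's own z axis and vertical above 0.6 rad).
It fails at once if a bystander on the table is moved more than 30 mm (distance of any of wine_bottle, pebble_jar, stick_cup, pigment from where it was at the start of the episode above 0.03 m).
It also fails if it takes over 72 s, if anything falls off the work surface, if the arm or the gripper's body presses on something with over 40 N, if the wrist force passes 120 N, or if a joint passes its speed limit or range.

## Working session

There is one attempt and no reset: what is moved stays moved. The work goes in short steps, Python scripts to look and compute and a tool call to move; the robot and the scene stay as the last step left them, time stands still between calls to the robot, and variables do not carry over. Pictures are saved under pics/ and viewed, at most 10 in all, crops included, and the job is handed in when it is done.

Besides the shell and the picture viewer there is one more tool, called after "Emit:" in YAML: its name, and indented under it one key for each argument. carry_out: Moves the arm, as the interface text tells. Its arguments: {"type":"object","properties":{"rows":{"type":"array"}},"required":["rows"]}

```bash
ls; mkdir -p pics; cat > h.py <<'E'
import numpy as np, cv2
from bench import arm
from scipy.spatial.transform import Rotation as R
def snap(n,f):
    p,d=arm.get_image(n); cv2.imwrite('pics/'+f+'.png',p[:,:,::-1]); np.save('pics/'+f+'.npy',d); return p,d
def ray(n,u,v):
    c=arm.calibration(n); K=np.array(c['mtx'],float); k=c['k1']
    x,y=(u-K[0,2])/K[0,0],(v-K[1,2])/K[1,1]; a,b=x,y
    for _ in range(30):
        s=1+k*(a*a+b*b); a,b=x/s,y/s
    T=np.array(c['cam_to_world'],float)
    return T[:3,3],T[:3,:3]@np.array([a,-b,-1.0])
def atz(n,u,v,z):
    o,d=ray(n,u,v); return o+d*(z-o[2])/d[2]
def atd(n,u,v,dep):
    o,d=ray(n,u,v); return o+d*dep
def proj(n,p):
    c=arm.calibration(n); K=np.array(c['mtx'],float); T=np.array(c['cam_to_world'],float)
    q=T[:3,:3].T@(np.array(p,float)-T[:3,3]); x,y=q[0]/-q[2],-q[1]/-q[2]; s=1+c['k1']*(x*x+y*y)
    return np.array([K[0,0]*x*s+K[0,2],K[1,1]*y*s+K[1,2]])
E
python3 - <<'E'
from h import *
for n in('side','top'):
    snap(n,n+'0'); c=arm.calibration(n); print(c)
s=arm.read_state(); print(s)
E
```

```text
pics
{'mtx': array([[457.47635695,   0.        , 271.86771629],
       [  0.        , 457.47635695, 208.75802767],
       [  0.        ,   0.        ,   1.        ]]), 'k1': -0.15164667749641647, 'cam_to_world': array([[-3.62719498e-01,  7.37820455e-01, -5.69258765e-01,
        -1.56609091e+02],
       [-9.31890700e-01, -2.84699025e-01,  2.24780312e-01,
         2.67347213e+02],
       [ 3.78009726e-03,  6.12019151e-01,  7.90833908e-01,
         1.11756511e+03],
       [ 0.00000000e+00,  0.00000000e+00,  0.00000000e+00,
         1.00000000e+00]])}
{'mtx': array([[528.19802857,   0.        , 288.92737824],
       [  0.        , 528.19802857, 219.98947054],
       [  0.        ,   0.        ,   1.        ]]), 'k1': -0.13606249877741178, 'cam_to_world': array([[ 1.11120558e-02,  9.86263774e-01, -1.64803791e-01,
         3.15171955e+02],
       [-9.99889021e-01,  1.25951169e-02,  7.95664306e-03,
         1.16274191e+01],
       [ 9.92307182e-03,  1.64697086e-01,  9.86294278e-01,
         1.59531542e+03],
       [ 0.00000000e+00,  0.00000000e+00,  0.00000000e+00,
         1.00000000e+00]])}
{'clock': 0.1, 'joints': array([ 1.48360792e+00,  3.85483365e-01,  6.74367195e-03, -4.22096241e-04,
       -1.19399389e+00, -2.58614745e-01]), 'joint_vel': array([-0.00105769, -0.00234972,  0.00311434,  0.00267373, -0.00142121,
       -0.00040467]), 'joint_efforts': array([-3.75528344e-06, -3.93322349e+01,  1.88927221e+01,  4.19783235e+00,
       -2.61026958e-03,  5.95421952e-06]), 'position': array([211.74369169, 587.84298042, 403.72294396]), 'ee_rot': array([ 9.85075846e-01, -1.72117983e-01, -1.12524160e-04,  9.81866225e-04]), 'contact_force': array([0.06186304, 0.40691219, 0.17676615]), 'wrist_torque': array([ 0.00424524, -0.01152778,  0.02227775]), 'grasp_force': 0.0, 'gripper_width': 85.37949143348605}
```

View pics/top0.png

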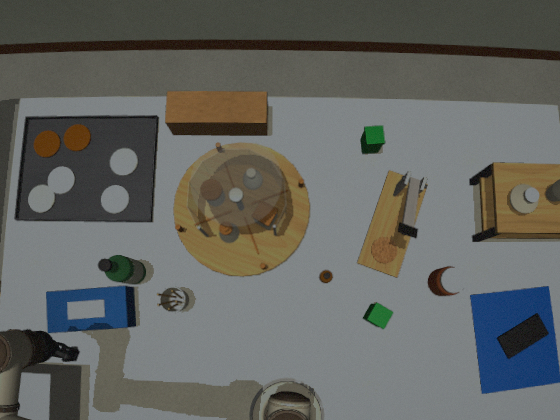

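View pics/side0.png

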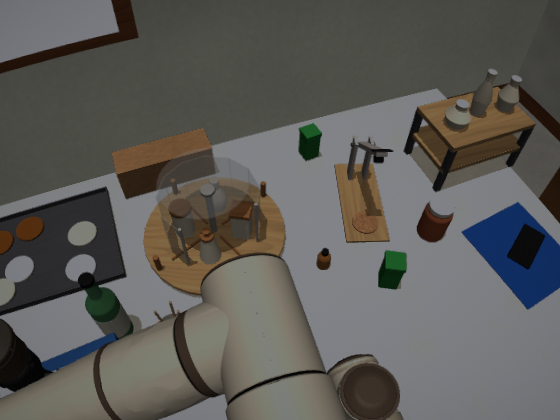

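```bash
python3 - <<'E'
import cv2,numpy as np
t=cv2.imread('pics/top0.png');s=cv2.imread('pics/side0.png')
f=lambda a:cv2.convertScaleAbs(a,alpha=1.5,beta=15)
a=cv2.resize(f(t[135:285,165:320]),None,fx=5,fy=4,interpolation=2)
cv2.imwrite('pics/c1.png',cv2.resize(f(t[135:285,165:320]),None,fx=4,fy=4,interpolation=2))
cv2.imwrite('pics/c2.png',cv2.resize(f(t[160:290,340:450]),None,fx=4.5,fy=4.5,interpolation=2))
cv2.imwrite('pics/c3.png',cv2.resize(f(s[145:300,130:300]),None,fx=3.8,fy=3.8,interpolation=2))
E
```

```text
(no output)
```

View pics/c1.png

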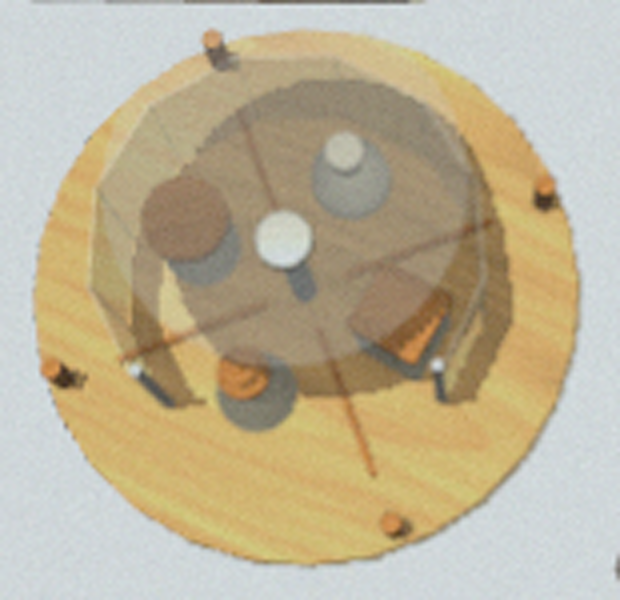

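View pics/c2.png

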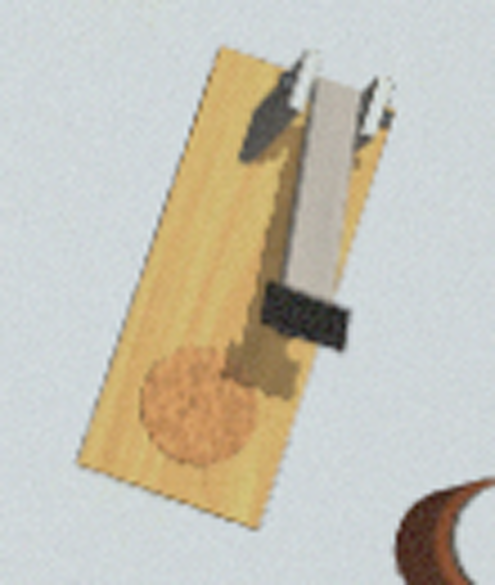

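View pics/c3.png

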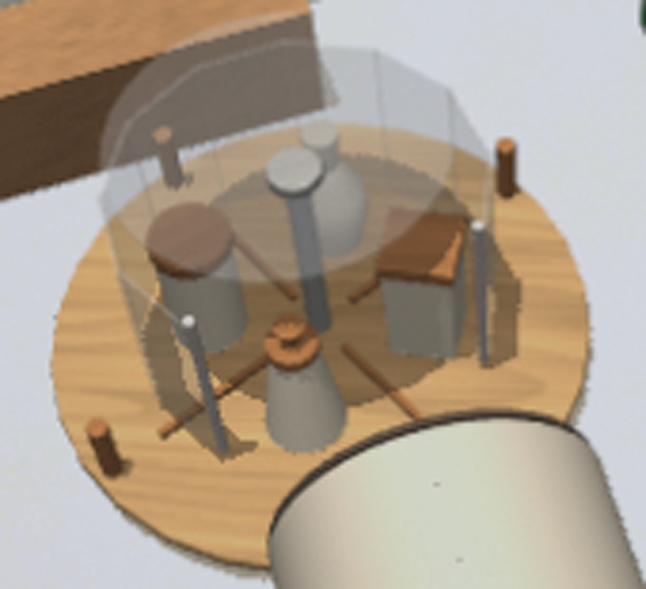

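```bash
python3 - <<'E'
from h import *
np.set_printoptions(precision=1,suppress=True)
C=lambda u,v,z:atz('top',165+u/4-.4,135+v/4-.4,z)
D=lambda u,v,z:atz('top',340+u/4.5-.4,160+v/4.5-.4,z)
S=lambda u,v,z:atz('side',130+u/3.8-.4,145+v/3.8-.4,z)
sp=C(283,238,216);print('spindle',sp, S(294,172,216))
po=[C(135,368,200),C(437,366,200)];print('posts',po,[S(189,322,200),S(478,226,200)])
for q in [C(212,38,90),C(544,187,90),C(395,521,90),C(52,370,90),S(162,136,90),S(506,146,90),S(98,428,90)]:
    r=q-sp; print('pin',q,np.hypot(r[0],r[1]),np.degrees(np.arctan2(r[1],r[0])))
for q in [C(186,217,140),S(190,238,140)]:
    r=q-sp; print('jar',q,np.hypot(r[0],r[1]),np.degrees(np.arctan2(r[1],r[0])))
m=(po[0]+po[1])/2-sp; print('open dir',np.degrees(np.arctan2(m[1],m[0])),np.linalg.norm(po[0]-po[1]))
print('disc edge', C(35,292,30),C(578,285,30),C(308,563,30),C(310,30,30))
print('pad',D(197,405,12)); c=[D(222,47,8),D(78,463,8),D(258,529,8)];print(c,np.linalg.norm(c[1]-c[0]),np.linalg.norm(c[1]-c[2]),(c[0]-c[1])/np.linalg.norm(c[0]-c[1]))
d=np.load('pics/top0.npy')
for n,(u,v) in dict(tab=(306,317),ba=(318,260),bb=(325,200),bc=(335,110),pad=(190,410)).items():
    U,V=340+u/4.5,160+v/4.5; k=d[int(round(V))-1:int(round(V))+2,int(round(U))-1:int(round(U))+2]; print(n,atd('top',U-.4,V-.4,np.median(k)))
for n,(u,v) in dict(wine=(120,265),cup=(174,299),pigment=(326,275),pebble=(448,281),lid=(211,189),block=(215,105),green=(378,315)).items():
    print(n,atd('top',u,v,np.median(d[v-1:v+2,u-1:u+2])))
E
```

```text
spindle [613.9 144.4 216. ] [610.1 145.  216. ]
posts [array([527.3, 242.8, 200. ]), array([531.2,  40.5, 200. ])] [array([526.2, 242.5, 200. ]), array([533.2,  40.4, 200. ])]
pin [792.7 214.1  90. ] 191.85358025099353 21.286944694926138
pin [681.8 -33.4  90. ] 190.34923838771542 -69.09855111603007
pin [436.1  71.   90. ] 192.4064062915979 -157.56442995462453
pin [541.7 321.5  90. ] 191.25110660812533 112.18453761160363
pin [791.3 215.5  90. ] 191.0906600957541 21.850135515120943
pin [682.9 -34.5  90. ] 191.77080450023075 -68.92361252289433
pin [542.8 322.3  90. ] 191.59195838678934 111.79702870570968
jar [644.8 220.9 140. ] 82.46750470395546 68.03599175504326
jar [642.4 222.  140. ] 82.68867456282668 69.8456818360911
open dir -178.1401026254966 202.37611243246693
disc edge [610.3 349.6  30. ] [620.8 -61.4  30. ] [408.9 137.1  30. ] [818.9 146.4  30. ]
pad [ 492.4 -288.4   12. ]
[array([ 742.4, -311.6,    8. ]), array([ 452.9, -208. ,    8. ]), array([ 409.5, -329.4,    8. ])] 307.49350205971956 128.93452824419396 [ 0.9 -0.3  0. ]
tab [ 510.1 -296.3  298.6]
ba [ 548.6 -312.6  263.2]
bb [ 591.1 -326.6  227. ]
bc [ 660.4 -349.5  167.4]
pad [ 489.  -283.6   11.9]
wine [420.6 450.6 199.8]
cup [336.1 339.3  12.8]
pigment [ 410.1 -109.1   75.1]
pebble [ 392.  -448.5  130.8]
lid [629.6 211.8 205.2]
block [904.4 222.7 119.6]
green [ 297.3 -252.2  110.9]
```

```bash
cat >> h.py <<'E'
def tool(yaw,tilt=0):
    "tool z = horizontal yaw direction*sin(tilt) - up*cos(tilt); tool y yaw given by caller = yaw-90 (deg)"
    a=np.radians(yaw); t=np.radians(tilt); f=np.array([np.cos(a),np.sin(a),0]); u=np.array([0,0,1.])
    z=f*np.sin(t)-u*np.cos(t); y=np.array([np.sin(a),-np.cos(a),0]); x=np.cross(y,z)
    return R.from_matrix(np.c_[x,y,z])
def rel(way,ref=None):
    s=arm.read_state(); p0,r0=(s['position'],R.from_quat(s['ee_rot'])) if ref is None else ref
    print('now',s['clock'],p0.round(1),r0.as_matrix()[:,2].round(3),'y',r0.as_matrix()[:,1].round(3),s['joints'].round(2),s['contact_force'].round(1),s['gripper_width'])
    for p,r in way:
        sh=r0.inv().apply(np.array(p)-p0)/200; t=(r0.inv()*r).as_rotvec()/np.pi
        print(np.round(sh,3).tolist(),np.round(t,3).tolist())
E
python3 - <<'E'
from h import *
T=tool(-68.5)
print(T.as_matrix().round(2))
s=arm.read_state()
rel([((s['position'][0],s['position'][1],530),R.from_quat(s['ee_rot'])),((542,322,520),T),((542,322,300),T),((542,322,225),T)])
E
```

```text
[[ 0.37 -0.93  0.  ]
 [-0.93 -0.37 -0.  ]
 [ 0.    0.   -1.  ]]
now 0.1 [211.7 587.8 403.7] [-0.001 -0.002 -1.   ] y [-0.339 -0.941  0.002] [ 1.48  0.39  0.01 -0.   -1.19 -0.26] [0.1 0.4 0.2] 85.37949143348605
[0.0, 0.001, -0.631] [0.0, 0.0, 0.0]
[2.004, 0.692, -0.58] [0.001, -0.0, 0.27]
[2.004, 0.689, 0.52] [0.001, -0.0, 0.27]
[2.004, 0.689, 0.895] [0.001, -0.0, 0.27]
```

Emit:
carry_out:
  rows:
    - [0, 0, -0.3, 0, 0, 0, 0]
    - [0, 0, -0.6, 0, 0, 0.05, 0]
    - [0.2, 0.07, -0.63, 0, 0, 0.1, 0]
    - [0.45, 0.17, -0.63, 0, 0, 0.15, 0]
    - [0.7, 0.27, -0.63, 0, 0, 0.2, 0]
    - [0.95, 0.34, -0.63, 0, 0, 0.25, 0]
    - [1, 0.34, -0.63, 0, 0, 0.27, 0]
    - [1, 0.34, -0.63, 0, 0, 0.27, 0]

```text
clock: 1.1
position: [377.7, 455.7, 530.1]
ee_rot: [0.827, -0.563, -0.0, 0.001]
contact_force: [-0.3, 1.2, 0.6]
gripper_width: 42.7
grasp_force: 0.0
```

```bash
python3 - <<'E'
from h import *
T=tool(-68.5)
rel([((542,322,500),T),((542,322,340),T)])
E
```

```text
now 1.1 [377.7 455.7 530.1] [-0.001 -0.001 -1.   ] y [-0.93  -0.367  0.001] [ 1.15  0.27  0.15 -0.   -1.45 -0.78] [-0.3  1.2  0.6] 42.70553536557016
[0.923, -0.519, 0.15] [0.0, -0.0, 0.0]
[0.923, -0.52, 0.95] [0.0, -0.0, 0.0]
```

Emit:
carry_out:
  rows:
    - [0.25, -0.14, 0, 0, 0, 0, 0]
    - [0.5, -0.28, 0.05, 0, 0, 0, 0]
    - [0.75, -0.42, 0.3, 0, 0, 0, 0]
    - [0.92, -0.52, 0.55, 0, 0, 0, 0]
    - [0.92, -0.52, 0.8, 0, 0, 0, 0]
    - [0.92, -0.52, 0.95, 0, 0, 0, 0]
    - [0.92, -0.52, 0.95, 0, 0, 0, 0]

```text
clock: 1.98
position: [540.5, 323.7, 337.5]
ee_rot: [0.827, -0.562, -0.001, 0.003]
contact_force: [-0.1, -0.2, 0.3]
gripper_width: 42.7
grasp_force: 0.0
```

```bash
python3 - <<'E'
from h import *
T=tool(-68.5)
rel([((543,322,223),T)])
c=np.array([613,144.5]);
W=[]
for th in np.arange(111.5,170,8):
    a=np.radians(th); W.append(((c[0]+192*np.cos(a),c[1]+192*np.sin(a),223),tool(th-180)))
rel(W,(np.array([543,322,223.]),T))
t,d=snap('top','top1'); print(proj('top',(543,322,90)))
cv2.imwrite('pics/t1.png',cv2.resize(cv2.convertScaleAbs(t[160:260,140:240,::-1],alpha=1.5),None,fx=5,fy=5))
E
```

```text
now 1.975 [540.5 323.7 337.5] [-0.005 -0.005 -1.   ] y [-0.929 -0.369  0.007] [ 0.8   0.45 -0.07 -0.   -1.06 -0.42] [-0.1 -0.2  0.3] 42.737107249110785
[0.011, -0.012, 0.573] [0.002, -0.001, 0.001]
now 1.975 [543. 322. 223.] [ 0. -0. -1.] y [-0.93  -0.367  0.   ] [ 0.8   0.45 -0.07 -0.   -1.06 -0.42] [-0.1 -0.2  0.3] 42.737107249110785
[-0.006, -0.0, 0.0] [0.0, 0.0, 0.0]
[0.003, 0.133, 0.0] [0.0, 0.0, -0.044]
[0.031, 0.264, 0.0] [0.0, 0.0, -0.089]
[0.077, 0.39, 0.0] [0.0, 0.0, -0.133]
[0.14, 0.508, 0.0] [0.0, 0.0, -0.178]
[0.219, 0.617, 0.0] [0.0, 0.0, -0.222]
[0.312, 0.713, 0.0] [0.0, 0.0, -0.267]
[0.417, 0.795, 0.0] [0.0, 0.0, -0.311]
[177.44747258 226.66054711]
```

View pics/t1.png

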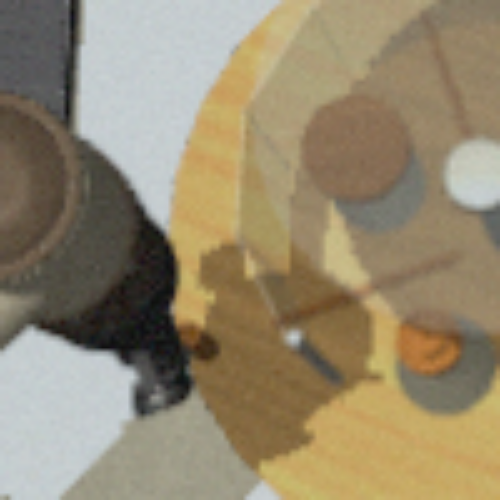

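Emit:
carry_out:
  rows:
    - [0.01, -0.01, 0.2, 0, 0, 0, 0]
    - [0.01, -0.01, 0.4, 0, 0, 0, 0]
    - [0.01, -0.01, 0.5, 0, 0, 0, 0]
    - [0.01, -0.01, 0.57, 0, 0, 0, 0]
    - [0.01, -0.01, 0.57, 0, 0, 0, 0]

```text
clock: 2.65
position: [544.0, 323.0, 227.4]
ee_rot: [0.827, -0.562, 0.0, -0.0]
contact_force: [-0.7, -0.5, -0.3]
gripper_width: 42.8
grasp_force: 0.0
```

Emit:
carry_out:
  rows:
    - [-0.003, 0.035, 0, 0, 0, -0.011, 0]
    - [-0.002, 0.07, 0, 0, 0, -0.022, 0]
    - [0.003, 0.133, 0, 0, 0, -0.044, 0]
    - [0.015, 0.2, 0, 0, 0, -0.067, 0]
    - [0.031, 0.264, 0, 0, 0, -0.089, 0]
    - [0.052, 0.328, 0, 0, 0, -0.111, 0]
    - [0.077, 0.39, 0, 0, 0, -0.133, 0]
    - [0.107, 0.45, 0, 0, 0, -0.156, 0]
    - [0.14, 0.508, 0, 0, 0, -0.178, 0]
    - [0.178, 0.563, 0, 0, 0, -0.2, 0]
    - [0.219, 0.617, 0, 0, 0, -0.222, 0]
    - [0.264, 0.666, 0, 0, 0, -0.244, 0]

```text
clock: 4.15
position: [439.4, 224.6, 228.0]
ee_rot: [0.978, -0.21, 0.001, -0.002]
contact_force: [-0.1, 2.8, 0.0]
gripper_width: 42.9
grasp_force: 1.2
```

```bash
python3 - <<'E'
from h import *
c=np.array([613,144.5]);
W=[]
for th in np.arange(155.5,204,4):
    a=np.radians(th); W.append(((c[0]+192*np.cos(a),c[1]+192*np.sin(a),225),tool(th-180)))
rel(W)
E
```

```text
now 4.15 [439.4 224.6 228. ] [ 0.003  0.003 -1.   ] y [-0.41  -0.912 -0.004] [ 0.8   0.38 -0.53 -0.   -0.65  0.35] [-0.1  2.8  0. ] 42.89930125936491
[-0.004, 0.005, 0.015] [-0.001, -0.0, 0.001]
[-0.002, 0.072, 0.015] [-0.001, -0.001, -0.021]
[0.005, 0.138, 0.014] [-0.001, -0.001, -0.043]
[0.016, 0.204, 0.014] [-0.001, -0.001, -0.065]
[0.032, 0.269, 0.014] [-0.001, -0.001, -0.087]
[0.052, 0.333, 0.013] [-0.001, -0.001, -0.11]
[0.077, 0.395, 0.013] [-0.001, -0.001, -0.132]
[0.106, 0.456, 0.013] [-0.001, -0.001, -0.154]
[0.139, 0.514, 0.013] [-0.001, -0.001, -0.176]
[0.177, 0.57, 0.013] [-0.001, -0.001, -0.199]
[0.218, 0.623, 0.012] [-0.001, -0.001, -0.221]
[0.262, 0.673, 0.012] [-0.001, -0.001, -0.243]
[0.31, 0.719, 0.012] [-0.001, -0.001, -0.265]
```

Emit:
carry_out:
  rows:
    - [-0.002, 0.072, 0, 0, 0, -0.021, 0]
    - [0.005, 0.138, 0, 0, 0, -0.043, 0]
    - [0.016, 0.204, 0, 0, 0, -0.065, 0]
    - [0.032, 0.269, 0, 0, 0, -0.087, 0]
    - [0.052, 0.333, 0, 0, 0, -0.11, 0]
    - [0.077, 0.395, 0, 0, 0, -0.132, 0]
    - [0.106, 0.456, 0, 0, 0, -0.154, 0]
    - [0.139, 0.514, 0, 0, 0, -0.176, 0]
    - [0.177, 0.57, 0, 0, 0, -0.199, 0]
    - [0.218, 0.623, 0, 0, 0, -0.221, 0]
    - [0.262, 0.673, 0, 0, 0, -0.243, 0]
    - [0.31, 0.719, 0, 0, 0, -0.265, 0]

```text
clock: 5.65
position: [436.5, 67.6, 227.9]
ee_rot: [0.979, 0.203, 0.002, -0.001]
contact_force: [-0.0, 2.5, 1.5]
gripper_width: 42.7
grasp_force: 1.0
```

```bash
python3 - <<'E'
from h import *
c=np.array([613,144.5]);
W=[]
for th in [203.5,207.5,211.5,215.5,219.5,223.5,227.5,225.5]:
    a=np.radians(th); W.append(((c[0]+192*np.cos(a),c[1]+192*np.sin(a),225),tool(th-180)))
rel(W)
E
```

```text
now 5.65 [436.5  67.6 227.9] [ 0.003  0.002 -1.   ] y [ 0.398 -0.917 -0.   ] [ 0.52  0.31 -0.66 -0.   -0.6   1.46] [-0.   2.5  1.5] 42.71850069753443
[0.002, -0.001, 0.015] [-0.0, -0.001, -0.0]
[0.005, 0.066, 0.015] [-0.0, -0.001, -0.023]
[0.012, 0.133, 0.015] [-0.0, -0.001, -0.045]
[0.024, 0.199, 0.015] [-0.0, -0.001, -0.067]
[0.04, 0.264, 0.015] [0.0, -0.001, -0.089]
[0.061, 0.328, 0.015] [0.0, -0.001, -0.111]
[0.086, 0.39, 0.015] [0.0, -0.001, -0.134]
[0.073, 0.359, 0.015] [0.0, -0.001, -0.123]
```

Emit:
carry_out:
  rows:
    - [0.005, 0.066, 0, 0, 0, -0.023, 0]
    - [0.012, 0.133, 0, 0, 0, -0.045, 0]
    - [0.024, 0.199, 0, 0, 0, -0.067, 0]
    - [0.04, 0.264, 0, 0, 0, -0.089, 0]
    - [0.061, 0.328, 0, 0, 0, -0.111, 0]
    - [0.086, 0.38, 0, 0, 0, -0.13, 0]
    - [0.086, 0.385, 0, 0, 0, -0.132, 0]
    - [0.076, 0.36, 0, 0, 0, -0.123, 0]
    - [0.076, 0.36, -0.3, 0, 0, -0.123, 0]
    - [0.076, 0.36, -0.6, 0, 0, -0.123, 0]
    - [0.076, 0.36, -0.9, 0, 0, -0.123, 0]
    - [0.076, 0.36, -0.9, 0, 0, -0.123, 1]

```text
clock: 7.15
position: [478.8, 7.7, 412.4]
ee_rot: [0.923, 0.386, 0.006, 0.001]
contact_force: [-0.3, 0.3, -0.0]
gripper_width: 59.4
grasp_force: 0.0
```

```bash
python3 - <<'E'
from h import *
t,d=snap('top','top2'); s,_=snap('side','side2')
f=lambda a:cv2.convertScaleAbs(a[:,:,::-1],alpha=1.5,beta=15)
a=cv2.resize(f(t[135:285,165:320]),None,fx=2.5,fy=2.5); b=cv2.resize(f(s[145:295,130:300]),None,fx=2.4,fy=2.5)
cv2.imwrite('pics/c4.png',np.hstack([a,b]))
print(arm.read_state()['position'],arm.read_state()['joints'])
E
```

```text
[477.71757706   7.49003128 407.11945141] [ 3.56527914e-01  1.29873792e-01 -3.35310649e-01 -7.63403748e-04
 -1.10395301e+00  2.00597486e+00]
```

View pics/c4.png

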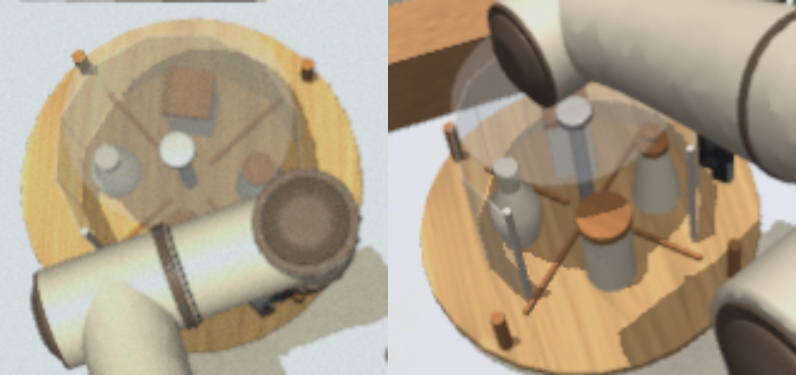

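```bash
python3 - <<'E'
from h import *
j=atz('side',220-.3,231.4-.3,140); print(j, atz('side',130+(574-388)/2.4-.3,145+112/2.5-.3,216))
J=np.array([j[0]+1.5,j[1],95.]); T=tool(2,40); z=T.as_matrix()[:,2]
print(J,J-155*z)
rel([(J-(155+130)*z,T),(J-155*z,T)])
E
```

```text
[527.37973021 143.15915134 140.        ] [611.10301734 144.11541749 216.        ]
[528.87973021 143.15915134  95.        ] [429.30834388 139.68204191 213.73688868]
now 7.25 [477.7   7.5 407.1] [ 0.001  0.001 -1.   ] y [ 0.711 -0.703  0.   ] [ 0.36  0.13 -0.34 -0.   -1.1   2.01] [-0.2  0.  -0.5] 73.68054309777415
[-0.005, -0.924, 0.469] [-0.084, 0.211, 0.231]
[0.298, -0.637, 0.967] [-0.084, 0.211, 0.231]
```

Emit:
carry_out:
  rows:
    - [0, -0.2, 0, 0, 0, 0, 1]
    - [-0.005, -0.45, 0.05, -0.015, 0.04, 0.04, 1]
    - [-0.005, -0.7, 0.15, -0.03, 0.08, 0.09, 1]
    - [-0.005, -0.924, 0.3, -0.045, 0.12, 0.135, 1]
    - [-0.005, -0.924, 0.4, -0.06, 0.155, 0.17, 1]
    - [-0.005, -0.924, 0.469, -0.075, 0.19, 0.21, 1]
    - [-0.005, -0.924, 0.469, -0.084, 0.211, 0.231, 1]
    - [-0.005, -0.924, 0.469, -0.084, 0.211, 0.231, 1]
    - [-0.005, -0.924, 0.469, -0.084, 0.211, 0.231, 1]

```text
clock: 8.38
position: [387.1, 138.4, 357.8]
ee_rot: [0.949, 0.083, 0.304, 0.032]
contact_force: [0.7, 0.0, 1.3]
gripper_width: 85.2
grasp_force: 0.0
```

```bash
python3 - <<'E'
from h import *
T=tool(2,40); z=T.as_matrix()[:,2]
t,d=snap('top','top3'); s,_=snap('side','side3')
f=lambda a:cv2.convertScaleAbs(a[:,:,::-1],alpha=1.5,beta=15)
a=cv2.resize(f(t[155:275,185:305]),None,fx=3.3,fy=4); b=cv2.resize(f(s[165:285,150:270]),None,fx=3.3,fy=4)
cv2.imwrite('pics/c5.png',np.hstack([a,b]))
J=np.array([529,143,95.])
rel([(J-(155+60)*z,T),(J-155*z,T),(J-155*z+[-35,0,45],T)])
E
```

```text
now 8.475 [386.9 136.8 357.6] [ 0.581 -0.012 -0.814] y [ 0.139 -0.984  0.113] [ 0.42 -0.04 -1.03  1.56 -0.25 -0.16] [ 1.  -1.9 -0.3] 85.26110330233443
[-0.262, -0.059, 0.41] [0.008, 0.026, 0.048]
[-0.237, -0.065, 0.709] [0.008, 0.026, 0.048]
[-0.249, -0.064, 0.424] [0.008, 0.026, 0.048]
```

View pics/c5.png

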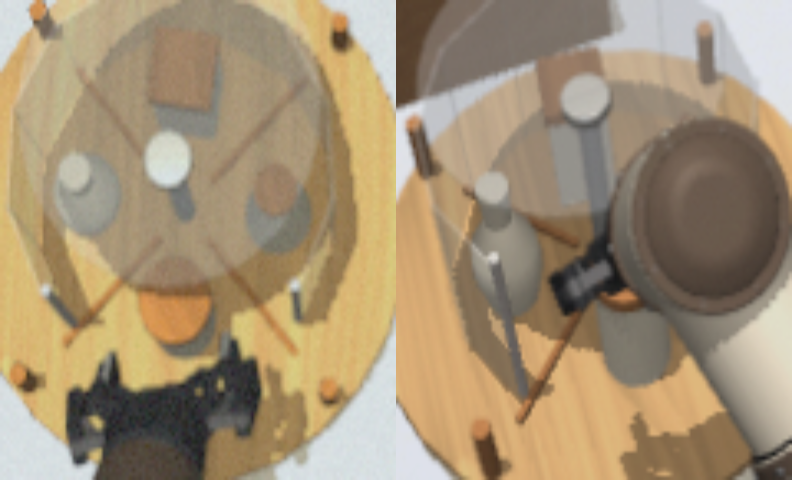

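```bash
cat > kin.py <<'E'
from h import *
from scipy.optimize import least_squares
E_=lambda a,t:R.from_euler(a,t)
M=R.from_matrix(np.array([[0,0,1],[-1,0,0],[0,-1,0.]]))
def fk(q,P,s4=1):
    h,sx,sy,a2,a3,b,w,d=P; p=np.array([d,0,0.])
    r=E_('y',-q[4]); p=r.apply(p)+[0,w,0]; x=E_('x',s4*q[3]); p=x.apply(p)+[a3,0,b]; r=x*r
    x=E_('y',-q[2]); p=x.apply(p)+[0,0,a2]; r=x*r
    x=E_('y',q[1]); p=x.apply(p)+[sx,sy,h]; r=x*r
    x=E_('z',q[0]); return x.apply(p), x*r*E_('x',-q[5])*M
D=[([1.48360792e+00,3.85483365e-01,6.74367195e-03,-4.22e-04,-1.19399389,-2.58614745e-01],[211.74,587.84,403.72]),
([1.15,.27,.15,0,-1.45,-.78],[377.7,455.7,530.1]),([.8,.45,-.07,0,-1.06,-.42],[540.5,323.7,337.5]),
([.8,.38,-.53,0,-.65,.35],[439.4,224.6,228]),([.52,.31,-.66,0,-.6,1.46],[436.5,67.6,227.9]),
([.356527914,.129873792,-.335310649,-7.6e-4,-1.10395301,2.00597486],[477.71757706,7.49003128,407.11945141])]
W=[5,1,1,1,1,5]
E
python3 - <<'E'
from kin import *
s=arm.read_state(); q=s['joints']; print(q)
D.append((q,s['position'])); W.append(8)
for s4 in(1,-1):
    f=lambda P:np.concatenate([w*(fk(a,P,s4)[0]-p) for (a,p),w in zip(D,W)])
    g=least_squares(f,[300,0,-80,450,450,0,-80,80]); 
    print(s4,g.cost,g.x.round(1),[np.linalg.norm(fk(a,g.x,s4)[0]-p).round(1) for a,p in D]); 
    print((fk(q,g.x,s4)[1].inv()*R.from_quat(s['ee_rot'])).magnitude(),(fk(D[0][0],g.x,s4)[1].as_matrix()-0).round(2).tolist())
    print(np.linalg.svd(g.jac)[1].round(2))
E
```

```text
[ 0.41939682 -0.035886   -1.0298949   1.5592009  -0.25004371 -0.15748192]
1 1717.1026435115473 [ 520.7   49.3 -142.3  570.9  394.1  -63.3  -16.9  443.3] [np.float64(2.6), np.float64(19.9), np.float64(6.4), np.float64(31.0), np.float64(37.0), np.float64(3.9), np.float64(1.4)]
3.118401807189521 [[0.94, -0.34, 0.0], [-0.34, -0.94, -0.0], [0.0, 0.0, -1.0]]
[21.17 16.69 12.24  6.9   3.68  2.43  0.66  0.39]
-1 14.294457114903778 [ 1.621e+02  5.000e-01 -1.000e-01  5.636e+02  4.218e+02 -5.000e-01
 -1.597e+02  1.241e+02] [np.float64(0.2), np.float64(1.3), np.float64(3.5), np.float64(2.4), np.float64(2.8), np.float64(0.1), np.float64(0.0)]
4.464419642418918e-16 [[0.94, -0.34, -0.0], [-0.34, -0.94, -0.0], [0.0, 0.0, -1.0]]
[21.17 16.69 12.24  6.9   3.68  2.43  0.66  0.39]
```

```bash
cat >> kin.py <<'E'
P=np.array([162.1,0,0,563.6,421.8,0,-159.7,124.1])
LO=np.array([-3.1,-1.18,-1.04,-3.1,-2.95,-.2]); LO[5]=-3.05
HI=np.array([3.1,2.02,1.38,2.0,-.2,3.05])
def ik(p,r,q0):
    f=lambda q:np.r_[(fk(q,P,-1)[0]-p)/100,(r.inv()*fk(q,P,-1)[1]).as_rotvec()]
    g=least_squares(f,np.clip(q0,LO+.01,HI-.01),bounds=(LO,HI)); return (g.x,g.cost)
E
python3 - <<'E'
from kin import *
rng=np.random.default_rng(0)
for name,J,yaws in(('car',np.array([529,143,95.]),[-30,-15,0,15,30]),('pad',np.array([492,-288,80.]),[-50,-35,-20,-5,10])):
  for tilt in(30,40,50):
    for yw in yaws:
      for fl in (0,):
        T=tool(yw,tilt); z=T.as_matrix()[:,2]; S=set()
        for j4 in(0,1.5,-1.5,-3):
            q,c=ik(J-155*z,T,[.2,.3,-.6,j4,-.5,1]);
            if c<1e-6: S.add(tuple(q.round(2)))
        q=[x for x in S]
        print(name,tilt,yw,[list(map(float,x)) for x in q])
E
```

```text
car 30 -30 [[0.47, 0.34, -0.94, 1.59, -0.43, -0.95]]
car 30 -15 []
car 30 0 []
car 30 15 []
car 30 30 []
car 40 -30 [[0.43, 0.36, -0.99, 1.94, -0.59, -1.25]]
car 40 -15 []
car 40 0 [[-0.05, 0.32, -0.8, -3.03, -0.25, -1.65]]
car 40 15 []
car 40 30 []
car 50 -30 []
car 50 -15 []
car 50 0 [[-0.05, 0.38, -0.93, -3.07, -0.61, -1.59]]
car 50 15 [[-0.09, 0.35, -0.69, -2.4, -0.41, -2.04]]
car 50 30 [[0.01, 0.33, -0.52, -1.78, -0.39, -2.57]]
pad 30 -50 []
pad 30 -35 []
pad 30 -20 []
pad 30 -5 [[-0.35, 0.37, -0.47, -0.53, -0.26, 2.31]]
pad 30 10 [[-0.46, 0.39, -0.36, -0.69, -0.48, 2.76]]
pad 40 -50 []
pad 40 -35 []
pad 40 -20 []
pad 40 -5 [[-0.53, 0.37, -0.4, -1.08, -0.32, 2.98]]
pad 40 10 []
pad 50 -50 []
pad 50 -35 []
pad 50 -20 [[-0.81, 0.39, -0.52, -1.99, -0.39, -2.38]]
pad 50 -5 [[-0.77, 0.41, -0.43, -1.59, -0.51, -2.64]]
pad 50 10 [[-0.78, 0.45, -0.35, -1.36, -0.69, -2.68]]
```

```bash
cat > enum.py <<'E'
from kin import *
from multiprocessing import Pool
def job(a):
    name,J,tilt,yw,fl,bx=a
    T=tool(yw,tilt)*R.from_euler('z',np.pi*fl); z=T.as_matrix()[:,2]; out=[]
    for j4 in(0,1.5,-1.5,-3):
        q,c=ik(J-155*z,T,[.2,.3,-.6,j4,-.5,-1 if fl else 1])
        if c<1e-5 and not any(np.abs(q-o).max()<.05 for o in out): out.append(q)
    r=[]
    for q in out:
        b=np.radians(bx); back=np.array([-np.cos(b),-np.sin(b),0])*55
        q1,c1=ik(J-155*z+back+[0,0,15],T,q); q2,c2=ik(J-155*z+back+[0,0,100],T,q1)
        if max(c1,c2)<1e-5 and max(abs(q1-q).max(),abs(q2-q1).max())<.9:
            m=min(np.minimum(x-LO,HI-x).min() for x in(q,q1,q2))
            r.append((name,tilt,yw,fl,round(m,2),q.round(2).tolist(),q1.round(2).tolist(),q2.round(2).tolist()))
    return r
if __name__=='__main__':
    A=[('car',np.array([529,143,95.]),t,y,f,1.5) for t in(35,40,45,50,55) for y in range(-32,40,8) for f in(0,1)]
    A+=[('pad',np.array([492,-288,80.]),t,y,f,-20) for t in(35,40,45,50,55) for y in range(-60,30,10) for f in(0,1)]
    for r in Pool().map(job,A):
        for x in r: print(*x)
E
python3 enum.py
```

```text
Traceback (most recent call last):
  File "enum.py", line 1, in <module>
    from kin import *
  File "kin.py", line 1, in <module>
    from h import *
  File "h.py", line 1, in <module>
    import numpy as np, cv2
  File "enum.py", line 2, in <module>
    from multiprocessing import Pool
ImportError: cannot import name 'IntEnum' from 'enum' (consider renaming 'enum.py' since it has the same name as the standard library module named 'enum' and prevents importing that standard library module)
```

```bash
mv enum.py enu.py; rm -rf __pycache__/enum*; timeout 500 python3 enu.py > e.txt 2>err; tail -2 err; wc -l e.txt; grep car e.txt; grep pad e.txt | sort -k5 -nr | head -40
```

```text
38 e.txt
car 50 0 0 0.0 [-0.05, 0.38, -0.93, -3.07, -0.61, -1.59] [-0.07, 0.29, -1.04, -3.05, -0.63, -1.6] [-0.06, 0.03, -0.87, -2.93, -0.2, -1.75]
car 50 0 1 0.0 [-0.05, 0.38, -0.93, -3.07, -0.61, 1.55] [-0.07, 0.29, -1.04, -3.05, -0.63, 1.54] [-0.06, 0.03, -0.87, -2.93, -0.2, 1.4]
car 55 8 0 0.0 [-0.13, 0.42, -0.89, -2.8, -0.71, -1.68] [-0.16, 0.34, -1.0, -2.77, -0.74, -1.67] [-0.03, 0.03, -0.74, -2.39, -0.2, -2.22]
car 55 8 1 0.0 [-0.13, 0.42, -0.89, -2.8, -0.71, 1.47] [-0.16, 0.34, -1.0, -2.77, -0.74, 1.47] [-0.03, 0.03, -0.74, -2.39, -0.2, 0.92]
car 55 32 0 0.01 [-0.11, 0.38, -0.58, -1.94, -0.57, -2.29] [-0.13, 0.29, -0.68, -1.93, -0.59, -2.27] [0.15, 0.04, -0.56, -1.44, -0.34, -3.04]
car 55 32 1 0.14 [-0.11, 0.38, -0.58, -1.94, -0.57, 0.85] [-0.13, 0.29, -0.68, -1.93, -0.59, 0.87] [0.15, 0.04, -0.56, -1.44, -0.34, 0.1]
pad 55 20 1 0.65 [-0.84, 0.52, -0.29, -1.34, -0.9, 0.61] [-0.9, 0.44, -0.39, -1.32, -0.93, 0.65] [-0.85, 0.27, -0.34, -1.2, -0.96, 0.38]
pad 50 20 1 0.62 [-0.78, 0.48, -0.28, -1.24, -0.82, 0.47] [-0.83, 0.41, -0.38, -1.23, -0.85, 0.52] [-0.78, 0.24, -0.34, -1.09,
[... 3500 characters left out ...]
d 45 -10 1 0.06 [-0.64, 0.37, -0.42, -1.41, -0.33, 0.17] [-0.69, 0.28, -0.51, -1.41, -0.36, 0.21] [-0.45, 0.1, -0.54, -0.85, -0.26, -0.55]
pad 35 10 0 0.03 [-0.53, 0.4, -0.34, -0.87, -0.51, 2.98] [-0.56, 0.31, -0.44, -0.88, -0.52, 3.02] [-0.5, 0.16, -0.41, -0.67, -0.61, 2.73]
pad 45 20 0 0.01 [-0.71, 0.46, -0.28, -1.13, -0.75, -2.81] [-0.76, 0.38, -0.38, -1.13, -0.78, -2.77] [-0.71, 0.22, -0.33, -0.97, -0.84, -3.04]
pad 40 -10 1 0.01 [-0.49, 0.36, -0.42, -1.06, -0.23, -0.28] [-0.52, 0.26, -0.52, -1.08, -0.25, -0.24] [-0.33, 0.09, -0.6, -0.5, -0.21, -0.96]
pad 40 -10 0 0.01 [-0.49, 0.36, -0.42, -1.06, -0.23, 2.86] [-0.52, 0.26, -0.52, -1.08, -0.25, 2.91] [-0.33, 0.09, -0.6, -0.5, -0.21, 2.18]
```

```bash
cat >> kin.py <<'E'
def step(q,p,r):
    "local damped IK like a servo"
    for _ in range(60):
        p0,r0=fk(q,P,-1); e=np.r_[(p-p0)/100,(r*r0.inv()).as_rotvec()]
        n=np.linalg.norm(e); e=e*min(1,.05/max(n,1e-9))
        if n<1e-4: break
        Jm=np.zeros((6,6))
        for i in range(6):
            d=q.copy(); d[i]+=1e-4; p1,r1=fk(d,P,-1); Jm[:,i]=np.r_[(p1-p0)/100,(r1*r0.inv()).as_rotvec()]/1e-4
        q=np.clip(q+Jm.T@np.linalg.solve(Jm@Jm.T+1e-3*np.eye(6),e),LO-.03,HI+.03)
    return q,n
F=R.from_euler('z',np.pi)
E
python3 - <<'E'
from kin import *
G=np.array([529,143,95.]); 
for W0 in([440,60,400],[480,20,400]):
 for yw in(32,40):
  T0=tool(yw,0)*F
  q,c=ik(np.array(W0,float),T0,[.3,.2,-.4,0,-1,-1.2]); print(W0,yw,q.round(2),c)
  z=tool(32,55).as_matrix()[:,2]
  pre=G-155*z+[-70,-20,100]
  for k in np.linspace(0,1,9):
    r=tool(yw+(32-yw)*k,55*k)*F; p=np.array(W0)*(1-k)+pre*k
    q,n=step(q,p,r); print(q.round(2),round(n,3))
  for d in([-60,-15,100],[-60,-15,40],[-50,-15,15],[0,0,0]):
    q,n=step(q,G-155*z+d,tool(32,55)*F); print('   ',q.round(2),round(n,3))
E
```

```text
[440, 60, 400] 32 [ 0.5   0.08 -0.42 -0.   -1.08 -1.52] 3.3338184846550966e-27
[ 0.5   0.08 -0.42 -0.   -1.08 -1.52] 0.0
[ 0.51  0.05 -0.49 -0.01 -0.91 -1.52] 0.0
[ 0.53  0.02 -0.57 -0.01 -0.75 -1.53] 0.0
[ 0.54 -0.   -0.64 -0.01 -0.57 -1.54] 0.0
[ 0.56 -0.02 -0.73 -0.   -0.39 -1.56] 0.0
[ 0.57 -0.03 -0.82  0.05 -0.18 -1.63] 0.0
[-0.58 -0.1  -1.02  2.03 -0.17 -3.08] 2.541
[-1.14 -0.33 -1.07  2.03 -0.17 -3.08] 4.281
[-0.7  -0.43 -1.07  1.92 -0.17 -3.  ] 3.334
    [-0.71 -0.36 -1.07  2.03 -0.17 -3.08] 3.153
    [-0.82 -0.38 -1.07  2.03 -0.17 -3.08] 3.812
    [-0.89 -0.37 -1.07  2.03 -0.17 -3.08] 4.171
    [-0.99 -0.36 -1.07  2.03 -0.17 -3.08] 4.786
[440, 60, 400] 40 [ 0.5   0.08 -0.42 -0.   -1.08 -1.38] 3.517907950500801e-28
[ 0.5   0.08 -0.42 -0.   -1.08 -1.38] 0.0
[ 0.51  0.05 -0.48 -0.03 -0.92 -1.38] 0.0
[ 0.52  0.02 -0.55 -0.05 -0.76 -1.39] 0.0
[ 0.53 -0.   -0.62 -0.07 -0.6  -1.4 ] 0.0
[ 0.54 -0.02 -0.68 -0.1  -0.43 -1.4 ] 0.0
[ 0.56 -0.03 -0.75 -0.13 -0.25 -1.4 ] 0.0
[ 0.57 -0.03 -0.81 -0.19 -0.17 -1.37] 0.162
[ 0.39 -0.01 -0.63 -0.86 -0.18 -0.59] 0.0
[ 0.09  0.01 -0.59 -1.43 -0.3
[... 780 characters left out ...]
6   0.84] 0.0
    [-0.11  0.38 -0.58 -1.94 -0.57  0.85] 0.0
[480, 20, 400] 40 [ 0.38  0.14 -0.34  0.   -1.09 -1.25] 8.1262814277414775e-25
[ 0.38  0.14 -0.34  0.   -1.09 -1.25] 0.0
[ 0.39  0.11 -0.41 -0.04 -0.94 -1.26] 0.0
[ 0.41  0.07 -0.48 -0.08 -0.79 -1.26] 0.0
[ 0.43  0.05 -0.55 -0.13 -0.63 -1.26] 0.0
[ 0.45  0.02 -0.61 -0.18 -0.47 -1.25] 0.0
[ 0.47  0.   -0.67 -0.26 -0.31 -1.21] 0.0
[ 0.48 -0.01 -0.7  -0.42 -0.18 -1.07] 0.0
[ 0.35 -0.   -0.61 -0.9  -0.21 -0.53] 0.0
[ 0.09  0.01 -0.59 -1.43 -0.38  0.13] 0.0
    [ 0.11  0.03 -0.57 -1.43 -0.37  0.12] 0.0
    [-0.1   0.2  -0.65 -1.78 -0.54  0.66] 0.0
    [-0.15  0.29 -0.67 -1.89 -0.6   0.84] 0.0
    [-0.11  0.38 -0.58 -1.94 -0.57  0.85] 0.0
```

```bash
python3 - <<'E'
from kin import *
s=arm.read_state(); q=s['joints'].copy()
w=[([430,100,400],tool(5,20)),([470,30,420],tool(0,0)),([470,-20,430],tool(-50,0))]
rel([(np.array(p,float),r) for p,r in w])
for p,r in w:
    q,n=step(q,np.array(p,float),r); print(q.round(2),n)
E
```

```text
now 8.475 [386.9 136.8 357.6] [ 0.581 -0.012 -0.814] y [ 0.139 -0.984  0.113] [ 0.42 -0.04 -1.03  1.56 -0.25 -0.16] [ 1.  -1.9 -0.3] 85.26110330233443
[0.261, 0.235, -0.045] [0.024, -0.084, 0.032]
[0.416, 0.618, -0.006] [0.021, -0.197, 0.054]
[0.4, 0.87, -0.044] [-0.067, -0.196, 0.323]
[ 0.64 -0.   -0.62  0.29 -0.67  0.82] 4.6842911192198545e-08
[ 0.41  0.11 -0.33 -0.   -1.13  1.16] 2.566236988160545e-05
[ 0.3   0.1  -0.31 -0.   -1.16  0.39] 1.0920946454945694e-05
```

Emit:
carry_out:
  rows:
    - [0.1, 0.09, -0.02, 0.01, -0.04, 0.015, 1]
    - [0.2, 0.18, -0.04, 0.02, -0.084, 0.032, 1]
    - [0.3, 0.35, -0.03, 0.02, -0.13, 0.04, 1]
    - [0.38, 0.5, -0.02, 0.02, -0.17, 0.05, 1]
    - [0.416, 0.618, -0.006, 0.021, -0.197, 0.054, 1]
    - [0.416, 0.618, -0.006, 0.021, -0.197, 0.054, 1]
    - [0.41, 0.7, -0.03, -0.01, -0.197, 0.13, 1]
    - [0.405, 0.8, -0.04, -0.04, -0.197, 0.22, 1]
    - [0.4, 0.87, -0.044, -0.067, -0.196, 0.323, 1]
    - [0.4, 0.87, -0.044, -0.067, -0.196, 0.323, 1]
    - [0.4, 0.87, -0.044, -0.067, -0.196, 0.323, 1]
    - [0.4, 0.87, -0.044, -0.067, -0.196, 0.323, 1]

```text
clock: 9.98
position: [470.1, -17.7, 430.5]
ee_rot: [0.907, -0.421, -0.002, -0.003]
contact_force: [-0.3, -0.0, 0.3]
gripper_width: 85.4
grasp_force: 0.0
```

```bash
python3 - <<'E'
from kin import *
s=arm.read_state(); q=s['joints'].copy()
G=np.array([529,143,95.]); z=tool(32,55).as_matrix()[:,2]; pre=G-155*z+[-65,-20,100]
w=[([470,-20,430],tool(60,0)*F),([440,-30,400],tool(60,20)*F),([400,-30,370],tool(60,40)*F),([380,-20,340],tool(58,55)*F),([375,20,300],tool(45,55)*F),(pre,tool(32,55)*F)]
rel([(np.array(p,float),r) for p,r in w])
for p,r in w:
    q,n=step(q,np.array(p,float),r); print(np.array(p).round(),q.round(2),n.round(4))
E
```

```text
now 9.975 [470.1 -17.7 430.5] [-0.001  0.007 -1.   ] y [-0.764 -0.645 -0.004] [ 0.31  0.1  -0.31 -0.01 -1.16  0.4 ] [-0.3 -0.   0.3] 85.37801079717691
[0.009, 0.008, 0.002] [0.0, 0.002, 0.39]
[-0.049, 0.155, 0.152] [0.068, -0.094, 0.385]
[-0.177, 0.309, 0.302] [0.136, -0.191, 0.373]
[-0.279, 0.353, 0.453] [0.192, -0.26, 0.368]
[-0.446, 0.244, 0.654] [0.226, -0.243, 0.433]
[-0.643, 0.201, 0.736] [0.26, -0.223, 0.498]
[470 -20 430] [ 0.3   0.1  -0.31 -0.   -1.16 -0.83] 0.0
[440 -30 400] [ 0.21  0.05 -0.35 -0.32 -0.96 -0.58] 0.0
[400 -30 370] [ 0.05  0.01 -0.38 -0.75 -0.91 -0.18] 0.0
[380 -20 340] [-0.11  0.04 -0.42 -1.12 -0.96  0.17] 0.0
[375  20 300] [-0.02  0.05 -0.51 -1.27 -0.66  0.16] 0.0001
[356.  56. 284.] [ 0.09  0.02 -0.58 -1.43 -0.38  0.13] 0.0
```

Emit:
carry_out:
  rows:
    - [0, 0, 0, 0, 0, 0.06, 1]
    - [0, 0, 0, 0, 0, 0.12, 1]
    - [0, 0, 0, 0, 0, 0.18, 1]
    - [0, 0, 0, 0, 0, 0.24, 1]
    - [0, 0, 0, 0, 0, 0.3, 1]
    - [0, 0, 0, 0, 0, 0.36, 1]
    - [-0.02, 0.08, 0.08, 0.034, -0.047, 0.387, 1]
    - [-0.049, 0.155, 0.152, 0.068, -0.094, 0.385, 1]
    - [-0.11, 0.23, 0.23, 0.1, -0.14, 0.38, 1]
    - [-0.177, 0.309, 0.302, 0.136, -0.191, 0.373, 1]
    - [-0.23, 0.33, 0.38, 0.165, -0.226, 0.37, 1]
    - [-0.279, 0.353, 0.453, 0.192, -0.26, 0.368, 1]

```text
clock: 11.48
position: [380.5, -19.7, 341.0]
ee_rot: [-0.43, 0.775, 0.221, 0.408]
contact_force: [-0.4, -0.7, -0.8]
gripper_width: 85.5
grasp_force: 0.0
```

```bash
python3 - <<'E'
from kin import *
s=arm.read_state(); q=s['joints'].copy()
G=np.array([529,143,95.]); T=tool(32,55)*F; z=T.as_matrix()[:,2]; B=G-155*z
w=[([380,-20,340],tool(58,55)*F),([375,20,300],tool(45,55)*F),(B+[-65,-20,100],T),(B+[-62,-25,45],T),(B+[-55,-28,10],T)]
rel([(np.array(p,float),r) for p,r in w])
for p,r in w:
    q,n=step(q,np.array(p,float),r); print(np.array(p).round(),q.round(2),n.round(4))
E
```

```text
now 11.475 [380.5 -19.7 341. ] [ 0.443  0.693 -0.569] y [-0.846  0.533 -0.009] [-0.11  0.03 -0.42 -1.12 -0.96  0.17] [-0.4 -0.7 -0.8] 85.52046574823002
[0.006, 0.001, 0.001] [-0.003, 0.002, 0.002]
[0.08, 0.131, 0.242] [0.057, 0.002, 0.043]
[0.088, 0.306, 0.37] [0.116, 0.002, 0.084]
[0.321, 0.283, 0.516] [0.116, 0.002, 0.084]
[0.462, 0.247, 0.621] [0.116, 0.002, 0.084]
[380 -20 340] [-0.11  0.04 -0.42 -1.12 -0.96  0.17] 0.0001
[375  20 300] [-0.02  0.05 -0.51 -1.27 -0.66  0.16] 0.0001
[356.  56. 284.] [ 0.09  0.02 -0.58 -1.43 -0.38  0.13] 0.0
[359.  51. 229.] [-0.11  0.18 -0.64 -1.73 -0.54  0.61] 0.0
[366.  48. 194.] [-0.19  0.3  -0.68 -1.88 -0.63  0.87] 0.0
```

Emit:
carry_out:
  rows:
    - [0.04, 0.065, 0.12, 0.028, 0, 0.02, 1]
    - [0.08, 0.131, 0.242, 0.057, 0.002, 0.043, 1]
    - [0.084, 0.22, 0.3, 0.086, 0.002, 0.063, 1]
    - [0.088, 0.306, 0.37, 0.116, 0.002, 0.084, 1]
    - [0.17, 0.3, 0.42, 0.116, 0.002, 0.084, 1]
    - [0.25, 0.29, 0.47, 0.116, 0.002, 0.084, 1]
    - [0.321, 0.27, 0.516, 0.116, 0.002, 0.084, 1]
    - [0.4, 0.25, 0.56, 0.116, 0.002, 0.084, 1]
    - [0.462, 0.23, 0.6, 0.116, 0.002, 0.084, 1]
    - [0.462, 0.23, 0.6, 0.116, 0.002, 0.084, 1]
    - [0.462, 0.23, 0.6, 0.116, 0.002, 0.084, 1]

```text
clock: 12.85
position: [367.1, 41.4, 196.8]
ee_rot: [-0.245, 0.854, 0.125, 0.442]
contact_force: [0.1, -0.1, 0.1]
gripper_width: 85.5
grasp_force: 0.0
```

```bash
python3 - <<'E'
from kin import *
s=arm.read_state(); q=s['joints'].copy()
G=np.array([529,143,95.]); T=tool(32,55)*F; z=T.as_matrix()[:,2]; B=G-155*z
rel([(B+[-28,-17,0],T),(B,T)])
p,r=s['position'],R.from_quat(s['ee_rot']); print('grasp pt',r.apply([0,0,155])+p)
t,d=snap('top','top4'); s,_=snap('side','side4')
f=lambda a:cv2.convertScaleAbs(a[:,:,::-1],alpha=1.5,beta=15)
a=cv2.resize(f(t[155:295,185:305]),None,fx=3.3,fy=4); b=cv2.resize(f(s[165:305,150:270]),None,fx=3.3,fy=4)
cv2.imwrite('pics/c6.png',np.hstack([a,b]))
E
```

```text
now 12.85 [367.1  41.4 196.8] [ 0.693  0.43  -0.578] y [-0.529  0.849 -0.002] [-0.2   0.29 -0.67 -1.84 -0.62  0.82] [ 0.1 -0.1  0.1] 85.45679575063946
[-0.038, 0.005, 0.165] [-0.001, -0.002, 0.0]
[-0.133, 0.003, 0.299] [-0.001, -0.002, 0.0]
grasp pt [474.55876687 108.04940017 107.15430045]
```

View pics/c6.png

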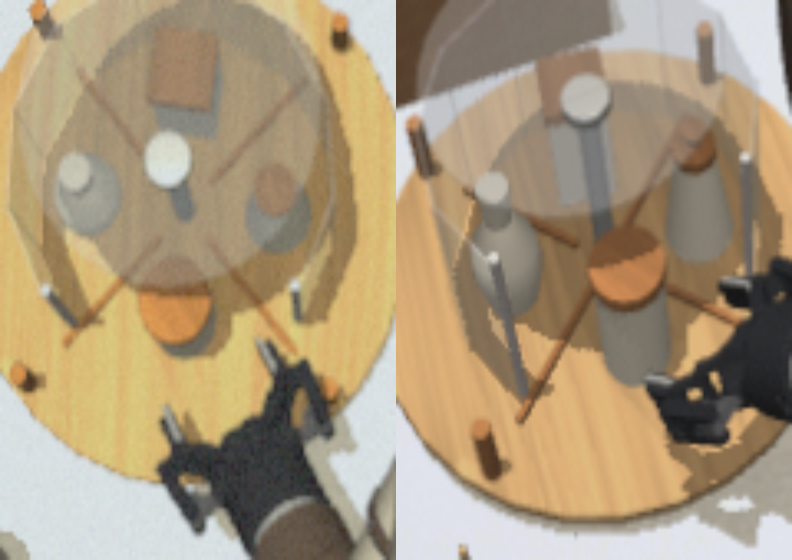

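```bash
python3 - <<'E'
from h import *
print(atz('top',185+174/3.3-.4,155+300/4-.4,140),atz('side',150+(627-396)/3.3-.4,165+268/4-.4,140))
for n,f in(('top','top4'),('side','side4')):
    im=cv2.imread(f'pics/{f}.png'); hsv=cv2.cvtColor(im,cv2.COLOR_BGR2HSV); u,v=map(int,proj(n,(529,143,140)))
    print(n,u,v,hsv[v-2:v+12:3,u-6:u+7:6].tolist())
E
```

```text
[529.36566606 143.34316248 140.        ] [525.95370577 143.87800388 140.        ]
top 237 229 [[[14, 166, 80], [14, 148, 76], [15, 176, 74]], [[14, 168, 129], [14, 168, 132], [15, 175, 121]], [[16, 175, 134], [14, 168, 129], [15, 165, 119]], [[16, 166, 135], [14, 166, 126], [15, 167, 130]], [[17, 140, 113], [16, 177, 134], [14, 153, 85]]]
side 219 230 [[[13, 162, 71], [13, 166, 66], [13, 166, 89]], [[13, 163, 91], [14, 161, 119], [13, 162, 112]], [[13, 160, 123], [13, 160, 116], [13, 159, 120]], [[13, 161, 125], [13, 159, 125], [13, 164, 115]], [[14, 165, 51], [14, 164, 90], [14, 174, 44]]]
```

Emit:
carry_out:
  rows:
    - [-0.02, 0.003, 0.08, 0, 0, 0, 1]
    - [-0.038, 0.003, 0.165, 0, 0, 0, 1]
    - [-0.085, 0.003, 0.23, 0, 0, 0, 1]
    - [-0.133, 0.003, 0.297, 0, 0, 0, 1]
    - [-0.133, 0.003, 0.297, 0, 0, 0, 1]
    - [-0.133, 0.003, 0.297, 0, 0, 0, 0.5]
    - [-0.133, 0.003, 0.297, 0, 0, 0, 0.2]
    - [-0.133, 0.003, 0.297, 0, 0, 0, -1]
    - [-0.133, 0.003, 0.297, 0, 0, 0, -1]
    - [-0.133, 0.003, 0.297, 0, 0, 0, -1]
    - [-0.133, 0.003, 0.297, 0, 0, 0, -1]

```text
clock: 14.32
position: [420.6, 75.2, 184.0]
ee_rot: [-0.244, 0.854, 0.126, 0.442]
contact_force: [-4.0, 0.7, 5.7]
gripper_width: 56.5
grasp_force: 64.2
```

```bash
python3 - <<'E'
from kin import *
s=arm.read_state(); q=s['joints'].copy(); print(s['grasp_force'])
p,r=s['position'],R.from_quat(s['ee_rot']); print('grasp pt',r.apply([0,0,155])+p)
T=r
w=[p+[0,0,15],p+[-35,-15,20],p+[-65,-25,25],p+[-65,-40,70],p+[-65,-60,110]]
rel([(x,T) for x in w])
for x in w: q,n=step(q,x,T); print(q.round(2),n.round(4))
E
```

```text
64.23764258623123
grasp pt [527.99207268 141.97939484  94.44894826]
now 14.325 [420.6  75.2 184. ] [ 0.693  0.431 -0.578] y [-0.529  0.849 -0.001] [-0.1   0.38 -0.58 -1.93 -0.56  0.84] [-4.   0.7  5.7] 56.49727254900345
[-0.061, -0.0, -0.043] [0.0, 0.0, 0.0]
[0.027, 0.029, -0.211] [0.0, 0.0, 0.0]
[0.096, 0.066, -0.351] [0.0, 0.0, 0.0]
[-0.065, 0.002, -0.514] [0.0, 0.0, 0.0]
[-0.198, -0.083, -0.672] [0.0, 0.0, 0.0]
[-0.07  0.33 -0.55 -1.87 -0.53  0.74] 0.0
[-0.12  0.29 -0.62 -1.85 -0.56  0.76] 0.0
[-0.16  0.24 -0.68 -1.82 -0.59  0.77] 0.0001
[-0.07  0.1  -0.61 -1.57 -0.5   0.39] 0.0
[ 0.    0.   -0.58 -1.33 -0.46  0.08] 0.0
```

Emit:
carry_out:
  rows:
    - [-0.03, 0, -0.02, 0, 0, 0, -1]
    - [-0.061, 0, -0.043, 0, 0, 0, -1]
    - [-0.02, 0.015, -0.12, 0, 0, 0, -1]
    - [0.027, 0.029, -0.211, 0, 0, 0, -1]
    - [0.06, 0.045, -0.28, 0, 0, 0, -1]
    - [0.096, 0.066, -0.351, 0, 0, 0, -1]
    - [0.03, 0.04, -0.42, 0, 0, 0, -1]
    - [-0.065, 0.002, -0.514, 0, 0, 0, -1]
    - [-0.13, -0.04, -0.59, 0, 0, 0, -1]
    - [-0.198, -0.083, -0.672, 0, 0, 0, -1]
    - [-0.198, -0.083, -0.672, 0, 0, 0, -1]

```text
clock: 15.7
position: [355.3, 15.6, 295.1]
ee_rot: [-0.245, 0.853, 0.125, 0.443]
contact_force: [0.1, -0.1, -3.4]
gripper_width: 56.0
grasp_force: 64.5
```

```bash
python3 - <<'E'
from kin import *
s=arm.read_state(); q=s['joints'].copy(); print(s['grasp_force'])
def pose(g,yw): T=tool(yw,55)*F; return np.array(g,float)-155*T.as_matrix()[:,2],T
w=[pose(*a) for a in [((465,20,190),26),((465,-80,190),20),((460,-180,190),15),((440,-265,190),15),((440,-265,120),15),((492,-288,120),15),((492,-288,78),15)]]
rel(w)
for x,T in w: q,n=step(q,x,T); print(x.round(),q.round(2),n.round(4))
E
```

```text
64.49504971504211
now 15.7 [355.3  15.6 295.1] [ 0.694  0.431 -0.576] y [-0.53   0.848 -0.003] [ 0.   -0.   -0.58 -1.33 -0.46  0.07] [ 0.1 -0.1 -3.4] 56.00721517686258
[0.156, -0.206, -0.079] [0.027, -0.001, 0.02]
[0.303, -0.564, -0.286] [0.054, -0.001, 0.039]
[0.461, -0.921, -0.508] [0.077, -0.001, 0.055]
[0.641, -1.229, -0.761] [0.077, -0.001, 0.055]
[0.927, -1.228, -0.559] [0.077, -0.001, 0.055]
[0.835, -1.463, -0.428] [0.077, -0.001, 0.055]
[1.007, -1.462, -0.307] [0.077, -0.001, 0.055]
[351. -36. 279.] [-0.2   0.04 -0.59 -1.41 -0.53  0.23] 0.0
[ 346. -123.  279.] [-0.45  0.08 -0.55 -1.36 -0.64  0.26] 0.0
[ 337. -213.  279.] [-0.66  0.14 -0.47 -1.3  -0.74  0.29] 0.0
[ 317. -298.  279.] [-0.84  0.22 -0.38 -1.22 -0.89  0.32] 0.0001
[ 317. -298.  209.] [-0.89  0.37 -0.42 -1.35 -0.87  0.57] 0.0
[ 369. -321.  209.] [-0.82  0.42 -0.31 -1.34 -0.84  0.49] 0.0
[ 369. -321.  167.] [-0.85  0.5  -0.33 -1.41 -0.84  0.62] 0.0
```

Weight about 3.4 N is on the wrist and the grip holds, so the jar is carried. Next I swing it over to the station.

Emit:
carry_out:
  rows:
    - [0.08, -0.1, -0.04, 0.014, 0, 0.01, -1]
    - [0.156, -0.206, -0.079, 0.027, 0, 0.02, -1]
    - [0.205, -0.325, -0.148, 0.036, 0, 0.026, -1]
    - [0.254, -0.445, -0.217, 0.045, 0, 0.033, -1]
    - [0.303, -0.564, -0.286, 0.054, 0, 0.039, -1]
    - [0.356, -0.683, -0.36, 0.062, 0, 0.044, -1]
    - [0.408, -0.802, -0.434, 0.07, 0, 0.05, -1]
    - [0.461, -0.921, -0.508, 0.077, 0, 0.055, -1]
    - [0.5, -0.99, -0.565, 0.077, 0, 0.055, -1]
    - [0.5, -0.99, -0.565, 0.077, 0, 0.055, -1]

```text
clock: 16.95
position: [332.6, -232.8, 276.6]
ee_rot: [-0.113, 0.881, 0.06, 0.455]
contact_force: [-0.1, 0.4, -3.6]
gripper_width: 56.5
grasp_force: 64.8
```

```bash
python3 - <<'E'
from kin import *
s=arm.read_state(); q=s['joints'].copy(); print(s['grasp_force'])
def pose(g,yw): T=tool(yw,55)*F; return np.array(g,float)-155*T.as_matrix()[:,2],T
w=[pose(*a) for a in [((440,-265,190),15),((440,-265,120),15),((491.5,-288,115),15),((491.5,-288,90),15)]]
rel(w)
t,d=snap('top','top5')
# pad circle by colour, top image (first frame): cork vs wood
E
```

```text
64.75551187992096
now 16.95 [ 332.6 -232.8  276.6] [ 0.788  0.208 -0.579] y [-0.254  0.967  0.002] [-0.7   0.16 -0.46 -1.28 -0.77  0.29] [-0.1  0.4 -3.6] 56.451975073093905
[0.081, -0.296, -0.134] [-0.001, -0.002, -0.002]
[0.366, -0.296, 0.069] [-0.001, -0.002, -0.002]
[0.259, -0.473, 0.262] [-0.001, -0.002, -0.002]
[0.36, -0.473, 0.334] [-0.001, -0.002, -0.002]
```

Emit:
carry_out:
  rows:
    - [0.04, -0.15, -0.07, 0, 0, 0, -1]
    - [0.081, -0.296, -0.134, 0, 0, 0, -1]
    - [0.17, -0.296, -0.07, 0, 0, 0, -1]
    - [0.27, -0.296, 0, 0, 0, 0, -1]
    - [0.366, -0.296, 0.069, 0, 0, 0, -1]
    - [0.33, -0.36, 0.13, 0, 0, 0, -1]
    - [0.29, -0.42, 0.2, 0, 0, 0, -1]
    - [0.259, -0.475, 0.265, 0, 0, 0, -1]
    - [0.31, -0.475, 0.3, 0, 0, 0, -1]
    - [0.36, -0.475, 0.336, 0, 0, 0, -1]
    - [0.36, -0.475, 0.336, 0, 0, 0, -1]

```text
clock: 18.38
position: [370.9, -320.6, 180.1]
ee_rot: [-0.115, 0.881, 0.059, 0.455]
contact_force: [-0.2, -0.2, -2.9]
gripper_width: 56.1
grasp_force: 65.0
```

```bash
python3 - <<'E'
from kin import *
s=arm.read_state(); print(s['contact_force'])
p,r=s['position'],R.from_quat(s['ee_rot']); g=r.apply([0,0,155])+p; print('grasp pt',g)
t,d=snap('top','top6'); sd,_=snap('side','side6')
print('pad side',atz('side',365,224,12))
zt=g[2]+45; out=[]
f=lambda a:cv2.convertScaleAbs(a[:,:,::-1],alpha=1.5,beta=15)
for n,im in(('top',t),('side',sd)):
    u,v=map(int,proj(n,(g[0],g[1],zt)).round()); print(n,u,v,proj(n,(g[0],g[1],zt)))
    out.append(cv2.resize(f(im[v-35:v+35,u-28:u+28]),None,fx=7,fy=7,interpolation=2))
cv2.imwrite('pics/c7.png',np.hstack(out))
E
```

```text
[-0.19913645 -0.17157817 -2.87821641]
grasp pt [ 493.08397369 -288.16455112   90.40703504]
pad side [ 484.68390937 -286.66498583   12.        ]
top 391 245 [391.46349969 244.53055249]
side 371 196 [371.26564804 195.75379582]
```

View pics/c7.png

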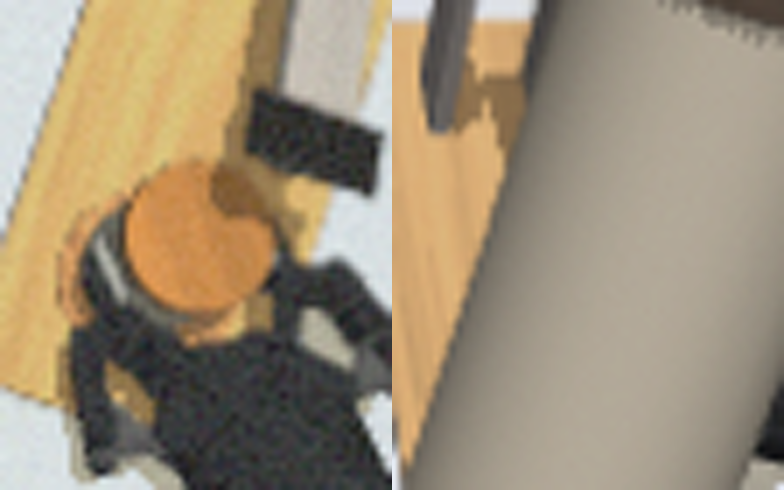

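```bash
python3 - <<'E'
from kin import *
print(atz('top',391.3,243.2,136))
s=arm.read_state(); p,r=s['position'],R.from_quat(s['ee_rot'])
z=r.as_matrix()[:,2]; h=np.array([z[0],z[1],0])/np.hypot(z[0],z[1])
P1=p+[-3.5,-.5,-13.5]
rel([(p+[-3.5,-.5,-10],r),(P1,r),(P1-40*h,r),(P1-75*h,r),(P1-75*h+[0,0,60],r)])
E
```

```text
[ 496.76019864 -287.64907157  136.        ]
now 18.475 [ 370.9 -320.8  181.1] [ 0.789  0.209 -0.578] y [-0.257  0.967 -0.002] [-0.84  0.47 -0.32 -1.38 -0.83  0.57] [ 0.9  0.2 -3.1] 56.398359177433186
[0.051, 0.002, 0.015] [0.0, 0.0, 0.0]
[0.065, 0.002, 0.025] [0.0, 0.0, 0.0]
[0.181, 0.002, -0.138] [0.0, 0.0, 0.0]
[0.282, 0.003, -0.281] [0.0, 0.0, 0.0]
[0.037, 0.002, -0.455] [0.0, 0.0, 0.0]
```

Emit:
carry_out:
  rows:
    - [0.03, 0.002, 0.005, 0, 0, 0, -1]
    - [0.045, 0.002, 0.012, 0, 0, 0, -1]
    - [0.056, 0.002, 0.019, 0, 0, 0, -1]
    - [0.06, 0.002, 0.022, 0, 0, 0, -1]
    - [0.06, 0.002, 0.022, 0, 0, 0, -1]

```text
clock: 19.1
position: [366.8, -321.1, 168.1]
ee_rot: [-0.115, 0.881, 0.059, 0.455]
contact_force: [-0.3, 0.5, -2.9]
gripper_width: 55.9
grasp_force: 65.1
```

```bash
python3 - <<'E'
from kin import *
s=arm.read_state(); p,r=s['position'],R.from_quat(s['ee_rot']); print(p,s['contact_force'],s['wrist_torque'],r.apply([0,0,155])+p)
t,d=snap('top','top7')
E
```

```text
[ 366.83334929 -321.10690741  168.07604143] [-0.32010507  0.45278675 -2.88936231] [-0.59097788  2.33635962  0.02574389] [ 489.03222501 -288.78607408   78.36651849]
```

Emit:
carry_out:
  rows:
    - [0.005, 0, 0.003, 0, 0, 0, -1]
    - [0.009, 0, 0.006, 0, 0, 0, -1]
    - [0.009, 0, 0.006, 0, 0, 0, -1]

```text
clock: 19.52
position: [366.9, -321.1, 166.1]
ee_rot: [-0.115, 0.881, 0.059, 0.455]
contact_force: [-1.0, -1.0, -1.9]
gripper_width: 56.1
grasp_force: 65.1
```

Emit:
carry_out:
  rows:
    - [0.003, 0, 0.002, 0, 0, 0, -1]
    - [0.005, 0, 0.003, 0, 0, 0, -1]
    - [0.005, 0, 0.003, 0, 0, 0, -1]

```text
clock: 19.9
position: [366.8, -321.1, 165.9]
ee_rot: [-0.115, 0.88, 0.059, 0.456]
contact_force: [-3.5, 0.3, 5.7]
gripper_width: 56.0
grasp_force: 65.7
```

Emit:
carry_out:
  rows:
    - [0, 0, 0, 0, 0, 0, 0.5]
    - [0, 0, 0, 0, 0, 0, 1]
    - [0, 0, 0, 0, 0, 0, 1]
    - [0, 0, 0, 0, 0, 0, 1]
    - [0.03, 0, -0.04, 0, 0, 0, 1]
    - [0.06, 0, -0.085, 0, 0, 0, 1]
    - [0.116, 0, -0.163, 0, 0, 0, 1]
    - [0.17, 0, -0.235, 0, 0, 0, 1]
    - [0.217, 0, -0.306, 0, 0, 0, 1]
    - [0.1, 0, -0.39, 0, 0, 0, 1]
    - [-0.028, 0, -0.48, 0, 0, 0, 1]
    - [-0.028, 0, -0.48, 0, 0, 0, 1]

```text
clock: 21.4
position: [293.8, -340.9, 227.3]
ee_rot: [-0.116, 0.88, 0.057, 0.456]
contact_force: [-0.7, 0.1, -0.5]
gripper_width: 85.4
grasp_force: 0.0
```

```bash
python3 - <<'E'
from kin import *
s=arm.read_state(); print(s['position'],s['joints'].round(2),s['contact_force'])
t,d=snap('top','top8'); 
# lid by depth: points with z near 122 close to pad
c=arm.calibration('top'); Z=[]
for n in['top8']:
    pts=[]
    for v in range(220,275):
        for u in range(360,415):
            if d[v,u]>0:
                q=atd('top',u,v,d[v,u])
                if 114<q[2]<130 and np.hypot(q[0]-492,q[1]+288)<60: pts.append(q)
    pts=np.array(pts); print(len(pts),pts.mean(0),np.median(pts,0),pts.min(0),pts.max(0))
# pad in first frame by depth/colour: cork at z 12 vs plate 8
h=cv2.cvtColor(cv2.imread('pics/top0.png'),cv2.COLOR_BGR2HSV)
print(h[250,376:394:3].tolist(),h[232,372:380:3].tolist())
# tab
pts=[]
for v in range(190,245):
    for u in range(380,430):
        q=atd('top',u,v,d[v,u])
        if q[2]>270: pts.append(q)
pts=np.array(pts); print(len(pts),pts.mean(0),pts.min(0),pts.max(0))
E
```

```text
[ 293.82492045 -340.85415561  227.27880686] [-0.96  0.35 -0.37 -1.26 -0.94  0.51] [-0.71245098  0.10142714 -0.53458551]Traceback (most recent call last):
  File "<stdin>", line 11, in <module>
  File "h.py", line 16, in atd
    o,d=ray(n,u,v); return o+d*dep
        ~~~^^^^^^^
  File "h.py", line 7, in ray
    c=arm.calibration(n); K=np.array(c['mtx'],float); k=c['k1']
ValueError: time passes only in moves, steps and waits
```

```bash
python3 - <<'E'
s=open('h.py').read().replace("arm.calibration(n)","cal(n)").replace("def snap","from functools import lru_cache\n@lru_cache\ndef cal(n): return arm.calibration(n)\ndef snap",1); open('h.py','w').write(s)
E
python3 - <<'E'
from h import *
d=np.load('pics/top8.npy')
def cl(d,us,vs,f):
    P=[atd('top',u,v,d[v,u]) for v in vs for u in us if d[v,u]>0]; P=np.array([q for q in P if f(q)]); return P
p=cl(d,range(360,415),range(220,275),lambda q:116<q[2]<128 and np.hypot(q[0]-492,q[1]+288)<60)
print('lid',len(p),p.mean(0),(p.min(0)+p.max(0))/2,p.max(0)-p.min(0))
p=cl(d,range(380,430),range(190,245),lambda q:q[2]>278)
print('tab',len(p),p.mean(0),(p.min(0)+p.max(0))/2,p.max(0)-p.min(0))
p=cl(np.load('pics/top0.npy'),range(360,410),range(225,280),lambda q:10.3<q[2]<16 and np.hypot(q[0]-492,q[1]+288)<60)
print('pad',len(p),p.mean(0),(p.min(0)+p.max(0))/2,p.max(0)-p.min(0))
E
```

```text
lid 353 [ 492.41731035 -287.59385224  122.42663623] [ 492.40155443 -287.52968102  122.10426866] [60.37484822 62.82611986 11.78334684]
tab 215 [ 513.76701991 -296.57459286  295.8864436 ] [ 514.04532067 -297.13658648  295.22992914] [44.69438398 53.53954469 33.94085203]
pad 506 [ 492.81533836 -288.47589349   12.76432534] [ 491.59477204 -287.42523288   13.13818245] [116.31901764 117.2240836    5.64937719]
```

```bash
python3 - <<'E'
from kin import *
s=arm.read_state(); q=s['joints'].copy()
w=[([310,-335,330],tool(15,45)*F),([340,-325,430],tool(10,25)*F),([400,-310,510],tool(0,0)*F),([512,-296,515],tool(-15,0)*F),([512,-296,480],tool(-15,0)*F)]
rel([(np.array(p,float),r) for p,r in w])
for x,T in w: q,n=step(q,np.array(x,float),T); print(q.round(2),n.round(4))
E
```

```text
now 21.45 [ 293.6 -340.4  225.9] [ 0.789  0.207 -0.578] y [-0.256  0.967 -0.003] [-0.96  0.35 -0.37 -1.26 -0.94  0.51] [-0.7  0.4 -0.6] 85.59508768981958
[-0.475, 0.004, -0.231] [-0.001, 0.054, 0.0]
[-0.974, 0.012, -0.391] [0.017, 0.165, 0.021]
[-1.479, 0.007, -0.37] [0.038, 0.302, 0.076]
[-1.822, -0.069, 0.072] [0.078, 0.297, 0.153]
[-1.68, -0.068, 0.173] [0.078, 0.297, 0.153]
[-0.77  0.16 -0.3  -0.91 -0.88 -0.01] 0.0
[-0.51  0.05 -0.26 -0.34 -0.93 -0.73] 0.0
[-0.34  0.12 -0.09  0.   -1.36 -1.23] 0.0
[-0.25  0.27  0.12  0.   -1.41 -1.58] 0.0
[-0.25  0.29  0.05 -0.   -1.33 -1.58] 0.0
```

Emit:
carry_out:
  rows:
    - [-0.24, 0, -0.12, 0, 0.02, 0, 1]
    - [-0.475, 0.004, -0.231, 0, 0.054, 0, 1]
    - [-0.64, 0.007, -0.285, 0.006, 0.09, 0.007, 0.5]
    - [-0.8, 0.01, -0.34, 0.012, 0.128, 0.014, 0]
    - [-0.974, 0.012, -0.391, 0.017, 0.165, 0.021, -1]
    - [-0.974, 0.012, -0.391, 0.017, 0.165, 0.021, -1]
    - [-0.974, 0.012, -0.391, 0.017, 0.165, 0.021, -1]

```text
clock: 22.32
position: [340.5, -325.2, 427.3]
ee_rot: [-0.085, 0.973, 0.021, 0.214]
contact_force: [0.4, -0.6, -0.7]
gripper_width: -0.1
grasp_force: 0.0
```

```bash
python3 - <<'E'
from kin import *
s=arm.read_state(); q=s['joints'].copy()
w=[([400,-310,510],tool(0,0)*F),([512,-296,515],tool(-15,0)*F),([512,-296,485],tool(-15,0)*F)]
rel([(np.array(p,float),r) for p,r in w])
E
```

```text
now 22.325 [ 340.5 -325.2  427.3] [ 0.413  0.077 -0.908] y [-0.174  0.985  0.004] [-0.51  0.06 -0.26 -0.34 -0.93 -0.73] [ 0.4 -0.6 -0.7] -0.13383480694698244
[-0.452, 0.024, -0.247] [0.013, 0.137, 0.055]
[-0.974, -0.004, -0.033] [0.031, 0.135, 0.137]
[-0.911, -0.005, 0.103] [0.031, 0.135, 0.137]
```

Emit:
carry_out:
  rows:
    - [-0.15, 0.008, -0.1, 0, 0.045, 0.018, -1]
    - [-0.3, 0.016, -0.2, 0.01, 0.09, 0.036, -1]
    - [-0.452, 0.024, -0.247, 0.013, 0.137, 0.055, -1]
    - [-0.6, 0.015, -0.19, 0.02, 0.137, 0.08, -1]
    - [-0.8, 0.005, -0.1, 0.025, 0.136, 0.11, -1]
    - [-0.974, -0.004, -0.033, 0.031, 0.135, 0.137, -1]
    - [-0.974, -0.004, -0.033, 0.031, 0.135, 0.137, -1]
    - [-0.93, -0.005, 0.06, 0.031, 0.135, 0.137, -1]
    - [-0.93, -0.005, 0.06, 0.031, 0.135, 0.137, -1]

```text
clock: 23.45
position: [511.1, -296.8, 493.6]
ee_rot: [0.132, 0.991, 0.0, -0.001]
contact_force: [-0.3, 0.0, 0.5]
gripper_width: -0.4
grasp_force: 0.0
```

```bash
python3 - <<'E'
from kin import *
s=arm.read_state(); p,r=s['position'],R.from_quat(s['ee_rot'])
print('tip',r.apply([0,0,173])+p)
H=np.array([671.4,-352.4,150]); a=np.array([-.942,.337,0]); u=np.array([0,0,1.])
w=[]
for th in (.69,.6,.5,.4,.3,.2,.12,.06,.03,0):
    ar=a*np.cos(th)+u*np.sin(th); n=-a*np.sin(th)+u*np.cos(th)
    w.append((H+222*ar+8*n+[0,0,173],tool(-15,0)*F)); print(th,w[-1][0].round(1))
rel(w)
E
```

```text
tip [ 510.72318056 -296.54771809  320.64426973]
0.69 [ 514.9 -296.4  470.5]
0.6 [ 503.1 -292.2  455. ]
0.5 [ 491.5 -288.   436.5]
0.4 [ 481.7 -284.5  416.8]
0.3 [ 473.8 -281.7  396.2]
0.2 [ 467.9 -279.6  374.9]
0.12 [ 464.7 -278.4  357.5]
0.06 [ 463.1 -277.9  344.3]
0.03 [ 462.6 -277.7  337.7]
0 [ 462.3 -277.6  331. ]
now 23.45 [ 511.1 -296.8  493.6] [-0.002  0.001 -1.   ] y [0.261 0.965 0.001] [-0.25  0.28  0.08 -0.   -1.37 -1.58] [-0.3  0.   0.5] -0.3530447556069954
[-0.018, 0.007, 0.116] [0.0, -0.001, -0.001]
[0.044, 0.012, 0.194] [0.0, -0.001, -0.001]
[0.105, 0.016, 0.286] [0.0, -0.001, -0.001]
[0.157, 0.02, 0.385] [0.0, -0.001, -0.001]
[0.198, 0.024, 0.488] [0.0, -0.001, -0.001]
[0.229, 0.026, 0.594] [0.0, -0.001, -0.001]
[0.246, 0.027, 0.681] [0.0, -0.001, -0.001]
[0.254, 0.028, 0.747] [0.0, -0.001, -0.001]
[0.257, 0.028, 0.781] [0.0, -0.001, -0.001]
[0.259, 0.028, 0.814] [0.0, -0.001, -0.001]
```

Emit:
carry_out:
  rows:
    - [-0.018, 0.007, 0.09, 0, 0, 0, -1]
    - [-0.018, 0.007, 0.12, 0, 0, 0, -1]
    - [0.013, 0.01, 0.155, 0, 0, 0, -1]
    - [0.044, 0.012, 0.194, 0, 0, 0, -1]
    - [0.075, 0.014, 0.24, 0, 0, 0, -1]
    - [0.105, 0.016, 0.286, 0, 0, 0, -1]
    - [0.131, 0.018, 0.335, 0, 0, 0, -1]
    - [0.157, 0.02, 0.385, 0, 0, 0, -1]
    - [0.178, 0.022, 0.436, 0, 0, 0, -1]
    - [0.198, 0.024, 0.488, 0, 0, 0, -1]
    - [0.215, 0.025, 0.54, 0, 0, 0, -1]
    - [0.215, 0.025, 0.54, 0, 0, 0, -1]

```text
clock: 24.95
position: [471.6, -279.9, 386.8]
ee_rot: [0.131, 0.991, 0.0, 0.0]
contact_force: [0.5, 0.3, -0.3]
gripper_width: 0.3
grasp_force: 0.0
```

```bash
python3 - <<'E'
from h import *
s=arm.read_state(); print(s['position'],s['contact_force'],s['wrist_torque'])
t,d=snap('side','side9'); t,d=snap('top','top9')
E
```

```text
[ 471.63609425 -279.94381972  386.80948484] [ 0.5380065   0.33405605 -0.27000508] [-0.01740965 -0.03878804  0.02296115]
```

```bash
python3 - <<'E'
from h import *
H=np.array([671.4,-352.4,150]); a=np.array([-.942,.337,0])
for f in('top8','top9'):
    d=np.load(f'pics/{f}.npy')
    for th in(.69,.26):
        o=[]
        for L in(60,100,140,180,205):
            q=H+L*(a*np.cos(th)+np.array([0,0,np.sin(th)])); u,v=proj('top',q).round().astype(int)
            w=atd('top',u,v,np.median(d[v-1:v+2,u-1:u+2])); o.append((round(q[2]),round(w[2])))
        print(f,th,o)
E
```

```text
top8 0.69 [(188, 201), (214, 221), (239, 248), (265, 274), (280, 290)]
top8 0.26 [(165, 215), (176, 248), (186, 291), (196, 13), (203, 122)]
top9 0.69 [(188, 169), (214, 176), (239, 534), (265, 551), (280, 552)]
top9 0.26 [(165, 173), (176, 537), (186, 551), (196, 540), (203, 410)]
```

Emit:
carry_out:
  rows:
    - [0.01, 0.001, 0.03, 0, 0, 0, -1]
    - [0.018, 0.002, 0.065, 0, 0, 0, -1]
    - [0.025, 0.002, 0.105, 0, 0, 0, -1]
    - [0.033, 0.003, 0.147, 0, 0, 0, -1]
    - [0.037, 0.003, 0.18, 0, 0, 0, -1]
    - [0.04, 0.004, 0.21, 0, 0, 0, -1]
    - [0.042, 0.004, 0.23, 0, 0, 0, -1]
    - [0.042, 0.004, 0.23, 0, 0, 0, -1]

```text
clock: 26.05
position: [464.3, -277.4, 341.7]
ee_rot: [0.131, 0.991, -0.0, 0.001]
contact_force: [0.1, 0.2, -0.5]
gripper_width: 0.1
grasp_force: 0.0
```

Emit:
carry_out:
  rows:
    - [0, 0, 0.007, 0, 0, 0, -1]
    - [0, 0, 0.014, 0, 0, 0, -1]
    - [0, 0, 0.021, 0, 0, 0, -1]
    - [0.002, 0, 0.028, 0, 0, 0, -1]
    - [0.002, 0, 0.035, 0, 0, 0, -1]
    - [0.002, 0, 0.035, 0, 0, 0, -1]

```text
clock: 26.8
position: [464.2, -277.4, 335.1]
ee_rot: [0.131, 0.991, -0.001, 0.002]
contact_force: [0.4, -0.4, 0.4]
gripper_width: 0.1
grasp_force: 0.0
```

Emit:
carry_out:
  rows:
    - [0, 0, 0.005, 0, 0, 0, -1]
    - [0, 0, 0.01, 0, 0, 0, -1]
    - [0, 0, 0.013, 0, 0, 0, -1]

```text
clock: 27.18
position: [464.3, -277.4, 333.5]
ee_rot: [0.131, 0.991, -0.001, 0.002]
contact_force: [-1.7, 1.7, 7.9]
gripper_width: 0.0
grasp_force: 3.7
```

Emit:
carry_out:
  rows:
    - [0, 0, 0.003, 0, 0, 0, -1]
    - [0, 0, 0.003, 0, 0, 0, -1]

```text
clock: 27.42
position: [464.3, -277.3, 333.4]
ee_rot: [0.131, 0.991, -0.001, 0.002]
contact_force: [-2.4, 2.9, 7.7]
gripper_width: -0.2
grasp_force: 3.9
```

Emit:
carry_out:
  rows:
    - [0, 0, 0.003, 0, 0, 0, -1]
    - [0, 0, 0.006, 0, 0, 0, -1]
    - [0, 0, 0.006, 0, 0, 0, -1]
    - [0, 0, 0.006, 0, 0, 0, -1]

```text
clock: 27.92
position: [464.2, -277.3, 333.4]
ee_rot: [0.131, 0.991, -0.001, 0.003]
contact_force: [-4.0, 3.9, 12.9]
gripper_width: 0.1
grasp_force: 6.5
```

Emit:
carry_out:
  rows:
    - [0, 0, 0, 0, 0, 0, -1]
    - [0, 0, -0.02, 0, 0, 0, -1]
    - [0, 0, -0.06, 0, 0, 0, -1]
    - [0, 0, -0.2, 0, 0, 0, -1]
    - [0, 0, -0.4, 0, 0, 0, -1]
    - [0, 0, -0.5, 0, 0, 0, -1]
    - [-0.0, 0, -0.5, 0, 0, 0, -1]

```text
clock: 28.8
position: [464.0, -277.3, 432.5]
ee_rot: [0.131, 0.991, -0.001, 0.004]
contact_force: [-0.0, 1.1, 0.1]
gripper_width: -0.3
grasp_force: 0.0
```

```bash
python3 - <<'E'
from h import *
s=arm.read_state(); print(s['position'],s['contact_force'])
_,d=snap('top','topz')
H=np.array([671.4,-352.4,158]); a=np.array([-.942,.337,0])
for L in(40,60,80,100,120):
    q=H+L*a; u,v=proj('top',q).round().astype(int); print(L,atd('top',u,v,np.median(d[v-1:v+2,u-1:u+2])).round(1))
im0=cv2.imread('pics/top0.png').astype(int); im=cv2.imread('pics/topz.png').astype(int)
for n,(u,v) in dict(wine=(120,265),cup=(174,299),pig=(326,275),peb=(448,281)).items():
    print(n,np.abs(im-im0)[v-18:v+18,u-18:u+18].mean())
E
```

```text
[ 464.03239319 -277.2830379   432.48510445] [-0.03624625  1.06017812  0.11719487]
40 [ 633.7 -339.3  158.2]
60 [ 613.4 -332.9  158.6]
80 [ 596.1 -323.8  159. ]
100 [ 497.7 -218.6  591. ]
120 [ 484.8 -213.1  596.4]
wine 3.7924382716049383
cup 3.536008230452675
pig 21.196244855967077
peb 3.931841563786008
```

```bash
python3 - <<'E'
from h import *
for f in('top0','top2','topz','top8','top4'):
    d=np.load(f'pics/{f}.npy'); print(f,[atd('top',326,v,d[v,326])[2].round() for v in(270,275,280)])
print(arm.job_done())
E
```

```text
top0 [np.float64(56.0), np.float64(76.0), np.float64(54.0)]
top2 [np.float64(51.0), np.float64(74.0), np.float64(48.0)]
topz [np.float64(644.0), np.float64(648.0), np.float64(651.0)]
top8 [np.float64(48.0), np.float64(79.0), np.float64(54.0)]
top4 [np.float64(422.0), np.float64(439.0), np.float64(455.0)]
the job is handed in; nothing more can be done
None
```

The round jar is standing on the cork pad, about 1 mm off its middle by camera, with the hold-down arm level and its foot on the lid. I handed the job in at about 29 s with the gripper lifted clear; no verdict came back. The final push was about 13 N at the tab, which I estimate at 11–15 N on the lid. I didn't check the vase, square jar and tapering jar after taking the jar out, or the pigment bottle after placing it.

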